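# Make up two ingredient kits

## Task

Make up two cooking kits from the ingredients on the worktop: in the long wooden tray with three compartments put the spice jar in the middle compartment, and a garlic bulb and the squat lidded pot in the compartments either side of it, either way round; in the short wooden tray with two compartments put the lemon and the other garlic bulb, one to a compartment. Jar, pot and garlic stand upright on the compartment floor, and everything else (the tea light and the rest) stays where it is.

Things in the scene. Friction and masses are not known exactly. Their poses are not given: they have to be found in the camera images.
- garlic_a: White garlic bulb, 60 x 57 mm and 58 mm tall, standing root down, widest (about 58 mm) some 25 mm up and narrowing to a pointed tip; 40 g. Origin: centre of its underside, z up. The two bulbs (garlic_a, garlic_b) are alike and interchangeable.
- garlic_b: White garlic bulb, 60 x 57 mm and 58 mm tall, standing root down, widest (about 58 mm) some 25 mm up and narrowing to a pointed tip; 40 g. Origin: centre of its underside, z up. The two bulbs (garlic_a, garlic_b) are alike and interchangeable.
- lemon: Yellow lemon lying on its side, 78 mm long (its x), 55 mm wide (its y), 56 mm tall; weighs about 100 g. Origin: centre of its underside as it lies at the start (28 mm below its middle), z up.
- spice_jar: Tall round spice jar with a red cap, 45 mm diameter, 108 mm tall, standing; 110 g. Origin: centre of its underside, z up.
- squat_pot: Squat round pot with a wide red lid, 58 mm diameter, 50 mm tall, standing; 90 g. Origin: centre of its underside, z up.
- long_tray: Shallow wooden tray (light walls, darker floor), fixed to the worktop, 90 mm (its x) by 260 mm (its y), three compartments in a row along its y with centres at y = -85, 0 and +85 mm, each 80 x 80 mm inside. Walls and dividers 5 mm thick, tops 14 mm above the worktop; compartment floor 4 mm above the worktop. Origin: centre of its underside, z up.
- short_tray: Shallow wooden tray (light walls, darker floor), fixed to the worktop, 90 mm (its x) by 205 mm (its y), two compartments side by side along its y with centres at y = -50 and +50 mm, each 80 mm (x) by 95 mm (y) inside. Walls and divider 5 mm thick, tops 14 mm above the worktop; compartment floor 4 mm above the worktop. Origin: centre of its underside, z up.
- tea_light: Tea-light candle in a metal cup, 38 mm diameter, 15 mm tall, standing among the ingredients; belongs to no kit, stays where it is. Origin: centre of its underside, z up.
Mind the look-alikes: they are no part of the job. Of the things that look like the spice_jar, the larger one is meant.

How it is judged:
At the end, for the whole second after the job is handed in: Jar in the long tray's middle compartment, pot and one garlic in its outer ones; lemon and other garlic in the short tray, one each; jar, pot, garlic on the floor (5 mm), upright (0.2 rad); all at rest; tea light within 25 mm of its start, not tipped (x of spice_jar in the frame of long_tray between -0.022 and 0.022 m and z of each of spice_jar, squat_pot in the frame of long_tray below 0.009 m and angle between each of spice_jar, squat_pot's own z axis and vertical below 0.2 rad and y of spice_jar in the frame of long_tray between -0.022 and 0.022 m and x of squat_pot in the frame of long_tray between -0.022 and 0.022 m and (y of squat_pot in the frame of long_tray between -0.107 and -0.063 m or y of squat_pot in the frame of long_tray between 0.063 and 0.107 m) and x of lemon in the frame of short_tray between -0.045 and 0.045 m and (y of lemon in the frame of short_tray between -0.094 and -0.006 m or y of lemon in the frame of short_tray between 0.006 and 0.094 m) and z of lemon in the frame of short_tray below 0.05 m and ((x of garlic_a in the frame of long_tray between -0.028 and 0.028 m and z of garlic_a in the frame of long_tray below 0.009 m and angle between each of garlic_a, garlic_b's own z axis and vertical below 0.2 rad and (y of garlic_a in the frame of long_tray between -0.113 and -0.057 m or y of garlic_a in the frame of long_tray between 0.057 and 0.113 m) and x of garlic_b in the frame of short_tray between -0.028 and 0.028 m and z of garlic_b in the frame of short_tray below 0.009 m and (y of garlic_b in the frame of short_tray between -0.085 and -0.015 m or y of garlic_b in the frame of short_tray between 0.015 and 0.085 m)) or (x of garlic_b in the frame of long_tray between -0.028 and 0.028 m and z of garlic_b in the frame of long_tray below 0.009 m and angle between each of garlic_b, garlic_a's own z axis and vertical below 0.2 rad and (y of garlic_b in the frame of long_tray between -0.113 and -0.057 m or y of garlic_b in the frame of long_tray between 0.057 and 0.113 m) and x of garlic_a in the frame of short_tray between -0.028 and 0.028 m and z of garlic_a in the frame of short_tray below 0.009 m and (y of garlic_a in the frame of short_tray between -0.085 and -0.015 m or y of garlic_a in the frame of short_tray between 0.015 and 0.085 m))) and linear speed of each of spice_jar, squat_pot, lemon, garlic_a, garlic_b below 0.02 m/s and angular speed of each of spice_jar, squat_pot, lemon, garlic_a, garlic_b below 0.3 rad/s and distance of tea_light from where it was at the start of the episode below 0.025 m and angle between tea_light's own z axis and vertical below 0.3 rad); the robot touches nothing.
It fails at once if the tea light is moved more than 25 mm or tipped (distance of tea_light from where it was at the start of the episode above 0.025 m or angle between tea_light's own z axis and vertical above 0.3 rad).
It also fails if it takes over 115 s, if anything falls off the work surface, if the arm or the gripper's body presses on something with over 40 N, if the wrist force passes 120 N, or if a joint passes its speed limit or range.

## Robot

A 6-joint arm with a two-finger parallel gripper is mounted at the origin on a cart in front of the work surface, level with it; the furniture and walls round the work are solid. World frame = base frame: x ahead of the robot, y to its left, z up, the work surface at z = 0. Lengths are in m, angles in rad, forces in N, time in s.
With the tool pointing down it reaches from about 0.35 to 0.975 m from the base axis. Payload 4.9 kg.
Tool frame: the origin (TCP) lies between the finger pads; the fingertips stand 8 mm ahead of it and the grasp point (between the pads) lies 11 mm behind it; z points along the fingers, y is the direction in which the jaws open and shut (so a half turn about z gives the same grasp; the last joint's range is limited). The gripper opens to 85 mm and grips with 20 to 120 N. Pads are 22 mm wide; open, the fingers measure 114 mm over their backs; the gripper's body (76 mm by 85 mm) begins 54 mm behind the grasp point. The pads swing forward as they close: fully open they stand 13 mm farther back than shut.
Start: joints at [-1.257, 0.053, 1.613, -0, 1.476, -0.119], TCP at [0.262, -0.567, 0.214] pointing down, gripper open.
Joint ranges: [-3.01, 3.01], [-1.01, 2.22], [0.06, 2.58], [-1.02, 4.17], [0.09, 2.62], [-3.14, 3.14]. Speed limits (rad/s): [2.57, 2.57, 3.14, 3.14, 3.14, 3.14].

## Interface

Orientations are given as a rotation vector (axis times angle).
In Python, from station import ctrl gives the robot as it stands. The module is installed in compiled form; this text tells all that it offers.
- The arm moves only by the shell command python3 -m creep 'ROWS' [FORCE]. ROWS is JSON, a list of rows, each an object with "hand": the opening, from 0 (shut) to 1 (fully open); "translation": the shift along the tool's x, y, z in cm, a list of three; "delta_rot": the turn, a rotation vector about the tool's x, y, z in degrees, a list of three. A call has 1 to 8 rows; each row shifts and turns the commanded pose from where the row before left it, along the tool's axes as they then stand; what a row does not reach is not made up. A row lasts 1/8 s, in which the tool goes at most 62.5 mm and 10.7 degrees, less where a joint would pass 70% of its speed; a pose out of reach is approached as far as the arm can. A call with a gripper value outside its range is refused whole. The fingers move at their own pace and stop on an object; FORCE is the grip in N (left out, the last holds). Time passes only in rows, so rows that do not move let the fingers close. It gives the time, the measured TCP pose, the force and the opening at its end, in the units of the state.
- ctrl.get_obs(): the state, without advancing time (a new reading comes with each control period).
- ctrl.get_image(name): name is "scene" or "top"; returns (picture, depth): 420x560x3 uint8, red, green, blue; 420x560 float32, m along the optical axis (not along the pixel's ray), 0 where there is no reading.
- ctrl.calibration(name): a dict with "fx", "fy", "cx", "cy" (pixels), "dist" ([k1, k2, p1, p2, k3] as OpenCV has them; the pictures are not rectified), "T" (4x4, takes a point from camera to world coordinates). Camera axes: x right, y up, looking along -z (the intrinsics and any distortion apply to the point x, -y, -z); pixel columns grow to the right and rows downward; lengths in m; the calibration is good to about 2 mm. A picture is of the moment at which its call begins. calibration takes no time and is no camera call.
- ctrl.finish_job(): hands the job in, once; it reports no verdict.
The state is a dict: "t": time; "q": joint angles; "dq": joint speeds; "effort": joint torques, N m; "tool_pos": TCP position; "tool_rot": TCP orientation; "contact_force": force on the tool from outside, world axes, zero at the start; "wrist_torque": the same for the moment, N m; "opening": finger opening in m.
Only numpy, scipy, OpenCV 4.12 (cv2) and the standard library are available. Lean on these libraries where they do the work, as an engineer would, in place of code of your own. Each camera call takes 0.05 s, during which the arm holds its last target.

## Working session

There is one attempt and no reset: what is moved stays moved. The work goes in short steps, Python scripts to look and compute and a shell command to move; the robot and the scene stay as the last step left them, time stands still between calls to the robot, and variables do not carry over. Pictures are saved under pics/ and viewed, and the job is handed in when it is done.

```bash
mkdir -p pics
cat > h.py <<'E'
import numpy as np, cv2
from station import ctrl
def grab(name,tag):
    im,d=ctrl.get_image(name); cv2.imwrite(f'pics/{tag}.png',im[:,:,::-1]); np.save(f'pics/{tag}.npy',d); return im,d
def pt(name,d,u,v,r=1,z=None):
    c=ctrl.calibration(name);K=np.array([[c['fx'],0,c['cx']],[0,c['fy'],c['cy']],[0,0,1]])
    x,y=cv2.undistortPoints(np.array([[[u,v]]],float),K,np.array(c['dist']))[0,0]
    T=np.array(c['T'])
    if z is not None:
        dr=T[:3,:3]@np.array([x,-y,-1]);s=(z-T[2,3])/dr[2];return T[:3,3]+s*dr
    p=d[int(v)-r:int(v)+r+1,int(u)-r:int(u)+r+1];p=p[p>0];z0=np.median(p)
    return (T@np.array([x*z0,-y*z0,-z0,1]))[:3]
def cloud(name,d):
    c=ctrl.calibration(name);K=np.array([[c['fx'],0,c['cx']],[0,c['fy'],c['cy']],[0,0,1]])
    H,W=d.shape;u,v=np.meshgrid(np.arange(W),np.arange(H))
    xy=cv2.undistortPoints(np.stack([u,v],-1).reshape(-1,1,2).astype(float),K,np.array(c['dist'])).reshape(H,W,2)
    P=np.stack([xy[...,0]*d,-xy[...,1]*d,-d],-1);T=np.array(c['T'])
    W_=P@T[:3,:3].T+T[:3,3];W_[d<=0]=np.nan;return W_
E
python3 - <<'E'
from h import *
for n in('scene','top'):
    im,d=grab(n,n+'0');print(n,np.array(ctrl.calibration(n)['T']).round(3).tolist(),(d>0).mean())
print(ctrl.get_obs())
E
```

```text
scene [[-0.701, 0.56, -0.44, 0.052], [-0.713, -0.542, 0.446, 0.492], [0.011, 0.626, 0.779, 0.884], [0.0, 0.0, 0.0, 1.0]] 0.9962372448979592
top [[0.003, 0.981, -0.194, 0.314], [-1.0, 0.002, -0.003, -0.011], [-0.003, 0.194, 0.981, 1.077], [0.0, 0.0, 0.0, 1.0]] 0.9959778911564626
{'t': 0.1, 'q': array([-1.25699201e+00,  5.32909066e-02,  1.61413378e+00,  2.86972653e-05,
        1.47599967e+00, -1.19037165e-01]), 'dq': array([-0.00085701, -0.00107294, -0.00648432, -0.00033826,  0.00016107,
       -0.00064559]), 'effort': array([ 2.55164068e-04, -3.94906175e+01, -3.71363604e+01, -1.45647259e-04,
        3.89183508e-03, -9.43529756e-06]), 'tool_pos': array([ 0.26196286, -0.56680725,  0.21269963]), 'tool_rot': array([-3.06652422e+00, -6.74214388e-01,  2.34957588e-04]), 'contact_force': array([ 0.18367772,  0.0529844 , -0.0390827 ]), 'wrist_torque': array([-0.06798922, -0.0113564 ,  0.00144789]), 'opening': 0.08558914668474546}
```

View pics/top0.png

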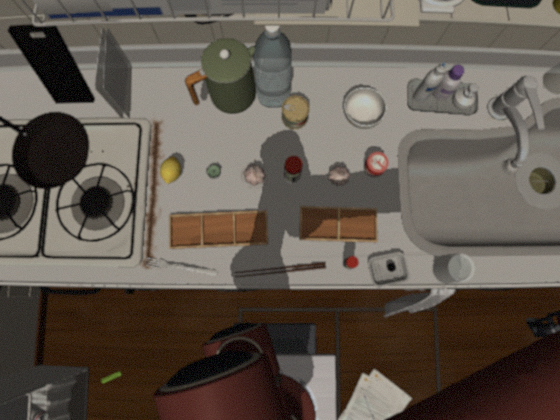

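View pics/scene0.png

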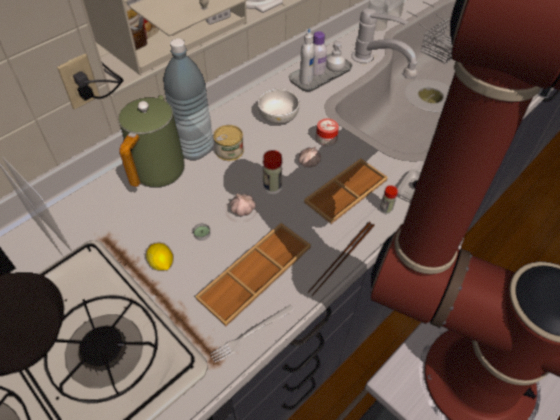

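The top view shows the lemon (171,169), tea light (213,170), garlic (254,174) and (338,172), tall jar (293,167), squat pot (376,162), long tray (218,229), short tray (339,224), and small look-alike jar (352,262). I'll enlarge it and measure with depth.

Run:
```python
from h import *
im=cv2.imread('pics/top0.png');d=np.load('pics/top0.npy')
c=im[140:280,150:400];cv2.imwrite('pics/top0c.png',cv2.resize(np.clip(c*1.6,0,255).astype('uint8'),None,fx=3.2,fy=3.2,interpolation=cv2.INTER_CUBIC))
W=cloud('top',d);np.save('pics/W0.npy',W)
h=cv2.resize((np.clip(np.nan_to_num(W[140:280,150:400,2])/0.11,0,1)*255).astype('uint8'),None,fx=3.2,fy=3.2,interpolation=cv2.INTER_NEAREST)
cv2.imwrite('pics/top0h.png',cv2.applyColorMap(h,cv2.COLORMAP_JET))
for n,u,v in [('table',230,195),('table',320,195),('lemon',171,169),('tea',213,170),('ga',254,174),('jar',293,162),('gb',338,172),('pot',376,162),('small',352,262)]:
    print(n,pt('top',d,u,v).round(3))
    m=np.zeros(d.shape,bool);m[v-22:v+23,u-22:u+23]=1
    m&=(W[...,2]>0.008)
    k,l=cv2.connectedComponents(m.astype('uint8'));
    b=[(l==i).sum() for i in range(1,k)]
    if b:
        P=W[l==1+int(np.argmax(b))];print('   n',len(P),'min',P.min(0).round(3),'max',P.max(0).round(3),'mid',((P.min(0)+P.max(0))/2).round(3))
```

```text
table [0.565 0.116 0.   ]
   n 95 min [0.502 0.055 0.009] max [0.519 0.172 0.019] mid [0.51  0.113 0.014]
table [ 0.565 -0.127  0.   ]
   n 168 min [ 0.585 -0.183  0.018] max [ 0.619 -0.146  0.056] mid [ 0.602 -0.165  0.037]
lemon [0.622 0.266 0.054]
   n 435 min [0.589 0.248 0.02 ] max [0.666 0.299 0.059] mid [0.628 0.274 0.04 ]
tea [0.632 0.163 0.01 ]
   n 105 min [0.609 0.144 0.008] max [0.647 0.182 0.021] mid [0.628 0.163 0.014]
ga [0.61  0.049 0.047]
   n 337 min [0.587 0.021 0.019] max [0.64  0.077 0.059] mid [0.613 0.049 0.039]
jar [ 0.623 -0.05   0.109]
   n 423 min [ 0.595 -0.074  0.008] max [ 0.64  -0.028  0.113] mid [ 0.617 -0.051  0.061]
gb [ 0.616 -0.17   0.047]
   n 345 min [ 0.585 -0.206  0.016] max [ 0.638 -0.146  0.06 ] mid [ 0.612 -0.176  0.038]
pot [ 0.643 -0.271  0.051]
   n 472 min [ 0.613 -0.304  0.009] max [ 0.671 -0.245  0.056] mid [ 0.642 -0.275  0.032]
small [ 0.38  -0.195  0.073]
   n 171 min [ 0.367 -0.21   0.009] max [ 0.396 -0.181  0.077] mid [ 0.381 -0.196  0.043]
```

View pics/top0c.png

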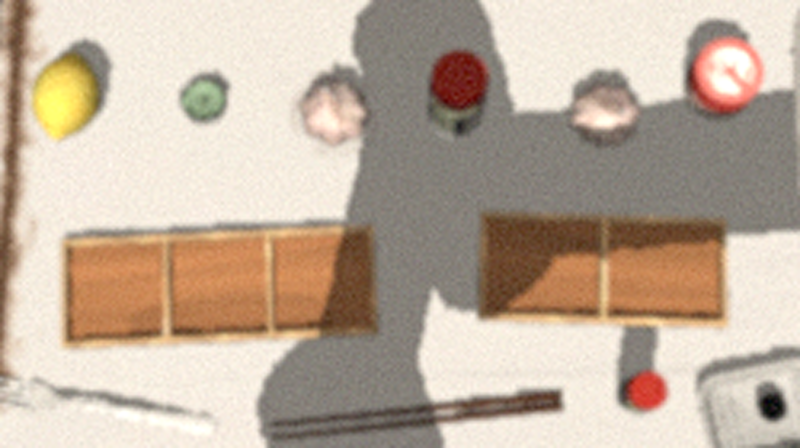

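View pics/top0h.png

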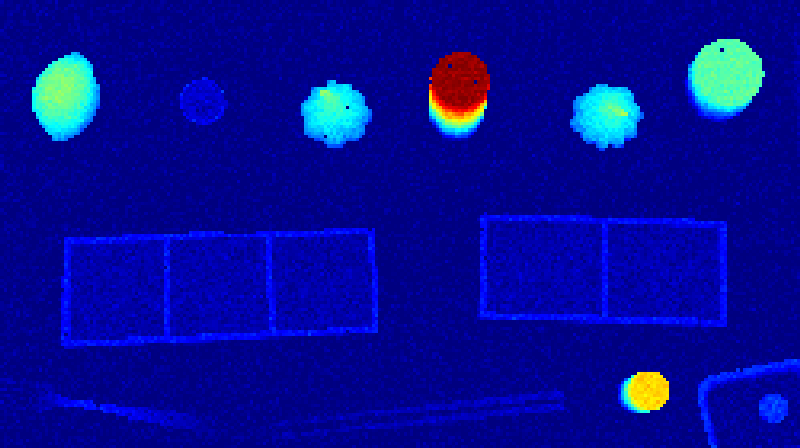

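Run:
```python
from h import *
d=np.load('pics/top0.npy');W=np.load('pics/W0.npy')
for n,cs in [('long',[(65,239),(372,230),(377,331),(64,344)]),('short',[(481,214),(726,222),(726,325),(480,319)])]:
    P=np.array([pt('top',d,150+u/3.2,140+v/3.2,z=0.014) for u,v in cs])
    e=[np.linalg.norm(P[i]-P[(i+1)%4]).round(3) for i in range(4)]
    yv=(P[0]+P[3]-P[1]-P[2])/2;a=np.arctan2(-yv[0],yv[1])
    c=P.mean(0);print(n,c.round(4),e,'yaw',a.round(4))
    # depth-based check: wall pts
    b=W[...,2];m=(b>0.010)&(b<0.02)&(np.abs(W[...,0]-c[0])<.06)&(np.abs(W[...,1]-c[1])<.145)
    Q=W[m][:,:2].astype('float32');print(cv2.minAreaRect(Q))
    y=np.array([-np.sin(a),np.cos(a)])
    for o in ([-.085,0,.085] if n=='long' else [-.05,.05]): print('  comp',o,(c[:2]+o*y).round(4))
m=np.zeros(d.shape,bool);m[145:195,150:192]=1;m&=W[...,2]>0.012
Q=W[m];print('lemon',cv2.minAreaRect(Q[:,:2].astype('float32')))
q=Q[:,:2]-Q[:,:2].mean(0);w,v=np.linalg.eigh(q.T@q);print(Q.mean(0),np.degrees(np.arctan2(v[1,1],v[0,1])))
# top-region centroids
for n,u,v,lo in [('jar',293,165,.1),('pot',376,162,.047),('ga',254,174,.02),('gb',338,172,.02)]:
    m=np.zeros(d.shape,bool);m[v-22:v+23,u-22:u+23]=1;m&=W[...,2]>lo
    if n=='jar' or n=='pot': print(n,cv2.minEnclosingCircle(W[m][:,:2].astype('float32')))
    else: print(n,cv2.minEnclosingCircle(W[m][:,:2].astype('float32')),W[m][np.nanargmax(W[m][:,2])])
# same from scene camera
W2=cloud('scene',np.load('pics/scene0.npy'))
for n,x,y,lo in [('jar',.617,-.051,.1),('pot',.642,-.275,.047),('ga',.613,.049,.01),('gb',.612,-.176,.01),('lemon',.628,.274,.015)]:
    m=(np.hypot(W2[...,0]-x,W2[...,1]-y)<.05)&(W2[...,2]>lo);P=W2[m]
    print(n,len(P),P.min(0).round(3),P.max(0).round(3))
from scipy.spatial.transform import Rotation as R
print(R.from_rotvec(ctrl.get_obs()['tool_rot']).as_matrix().round(3))
```

```text
long [0.469  0.1423 0.014 ] [np.float64(0.255), np.float64(0.084), np.float64(0.256), np.float64(0.087)] yaw 0.0394
((0.47043538093566895, 0.14429906010627747), (0.0907876193523407, 0.2596223056316376), 2.2789969444274902)
  comp -0.085 [0.4724 0.0574]
  comp 0 [0.469  0.1423]
  comp 0.085 [0.4657 0.2273]
short [ 0.4831 -0.1734  0.014 ] [np.float64(0.204), np.float64(0.086), np.float64(0.201), np.float64(0.087)] yaw -0.0273
((0.48537567257881165, -0.1717747151851654), (0.2031589150428772, 0.08833936601877213), 88.2975082397461)
  comp -0.05 [ 0.4818 -0.2233]
  comp 0.05 [ 0.4845 -0.1234]
lemon ((0.6259786486625671, 0.2726069688796997), (0.057098228484392166, 0.06287457048892975), 39.251338958740234)
[0.62230545 0.27042834 0.04547721] 167.16081777788543
jar ((0.6180518269538879, -0.05135390907526016), 0.02235608920454979)
pot ((0.642641544342041, -0.2746548652648926), 0.029473338276147842)
ga ((0.613929271697998, 0.050144780427217484), 0.029436517506837845) [0.62270185 0.05623947 0.0589307 ]
gb ((0.6098302602767944, -0.17604117095470428), 0.030445341020822525) [ 0.60430335 -0.18374356  0.06004203]
jar 243 [ 0.595 -0.071  0.1  ] [ 0.64  -0.027  0.11 ]
pot 231 [ 0.614 -0.301  0.047] [ 0.67  -0.246  0.053]
ga 433 [0.584 0.024 0.011] [0.64  0.081 0.057]
gb 355 [ 0.584 -0.198  0.011] [ 0.639 -0.144  0.057]
lemon 626 [0.587 0.249 0.016] [0.658 0.304 0.057]
[[ 0.908  0.419 -0.001]
 [ 0.419 -0.908  0.002]
 [ 0.    -0.002 -1.   ]]
```

Sizes and heights match the spec: jar 45 mm/109, pot 59 mm/51, trays 260x90 and 203x88. I'll grip everything with the jaws along world x (yaw 90°), starting with the pot.

```bash
python3 -m creep '[{"hand":1,"translation":[0,0,0],"delta_rot":[0,0,-9.3]},{"hand":1,"translation":[0,0,0],"delta_rot":[0,0,-9.3]},{"hand":1,"translation":[0,0,0],"delta_rot":[0,0,-9.3]},{"hand":1,"translation":[0,0,0],"delta_rot":[0,0,-9.3]},{"hand":1,"translation":[0,0,0],"delta_rot":[0,0,-9.3]},{"hand":1,"translation":[0,0,0],"delta_rot":[0,0,-9.3]},{"hand":1,"translation":[0,0,0],"delta_rot":[0,0,-9.3]}]' 40
cat > s.py <<'E'
import sys,numpy as np
from station import ctrl
from scipy.spatial.transform import Rotation as R
o=ctrl.get_obs();M=R.from_rotvec(o['tool_rot']).as_matrix()
print('t',round(o['t'],2),'p',o['tool_pos'].round(4),'psi',np.degrees(np.arctan2(M[1,0],M[0,0])).round(1),'tilt',M[:,2].round(3),'F',o['contact_force'].round(1),'open',round(o['opening'],4),'q6',o['q'][[0,5]].round(2))
if len(sys.argv)>3:
    print('tool cm:',(M.T@(np.array(list(map(float,sys.argv[1:4])))-o['tool_pos'])*100).round(2))
E
python3 s.py 0.642 -0.275 0.2
```

```text
t: 0.98
tool_pos: [0.262, -0.567, 0.213]
tool_rot: [-2.217, -2.225, -0.001]
contact_force: [-0.1, 0.2, 0.7]
opening: 0.0854
t 0.97 p [ 0.262 -0.567  0.213] psi 90.2 tilt [-0.     0.001 -1.   ] F [-0.1  0.2  0.7] open 0.0854 q6 [-1.26 -1.26]
tool cm: [29.06 38.1   1.32]
```

```bash
python3 -m creep '[{"hand":1,"translation":[3.6,4.7,0],"delta_rot":[0,0,0]},{"hand":1,"translation":[3.6,4.7,0],"delta_rot":[0,0,0]},{"hand":1,"translation":[3.6,4.7,0],"delta_rot":[0,0,0]},{"hand":1,"translation":[3.6,4.7,0],"delta_rot":[0,0,0]},{"hand":1,"translation":[3.6,4.7,0],"delta_rot":[0,0,0]},{"hand":1,"translation":[3.6,4.7,0],"delta_rot":[0,0,0]},{"hand":1,"translation":[3.6,4.7,0],"delta_rot":[0,0,0]},{"hand":1,"translation":[3.6,4.7,0],"delta_rot":[0,0,0]}]' >/dev/null;  python3 -m creep '[{"hand":1,"translation":[0,0,0],"delta_rot":[0,0,0]}]'; python3 s.py 0.642 -0.275 0.022
```

```text
t: 2.1
tool_pos: [0.6408, -0.2767, 0.2126]
tool_rot: [-2.217, -2.224, -0.0]
contact_force: [-1.0, 0.5, 0.6]
opening: 0.0855
t 2.1 p [ 0.6408 -0.2767  0.2126] psi 90.2 tilt [-0.001  0.001 -1.   ] F [-1.   0.5  0.6] open 0.0855 q6 [-0.51 -0.52]
tool cm: [ 0.14  0.14 19.06]
```

```bash
python3 -m creep '[{"hand":1,"translation":[0.15,0.15,4.5],"delta_rot":[0,0,0]},{"hand":1,"translation":[0,0,4.5],"delta_rot":[0,0,0]},{"hand":1,"translation":[0,0,4],"delta_rot":[0,0,0]},{"hand":1,"translation":[0,0,3],"delta_rot":[0,0,0]},{"hand":1,"translation":[0,0,2],"delta_rot":[0,0,0]},{"hand":1,"translation":[0,0,1],"delta_rot":[0,0,0]},{"hand":1,"translation":[0,0,0],"delta_rot":[0,0,0]}]'
python3 - <<'E'
from h import *
im,d=grab('scene','s1');c=im[60:260,220:440];cv2.imwrite('pics/s1c.png',cv2.resize(c[:,:,::-1],None,fx=3,fy=3))
E
python3 s.py 0.642 -0.275 0.022
```

```text
t: 2.98
tool_pos: [0.64, -0.2787, 0.0237]
tool_rot: [-2.223, -2.219, 0.0]
contact_force: [-0.6, 0.1, -0.4]
opening: 0.0855
t 3.02 p [ 0.6406 -0.279   0.0248] psi 89.9 tilt [ 0.001 -0.001 -1.   ] F [ 0.3  0.6 -0.1] open 0.0855 q6 [-0.52 -0.52]
tool cm: [0.4  0.14 0.28]
```

View pics/s1c.png

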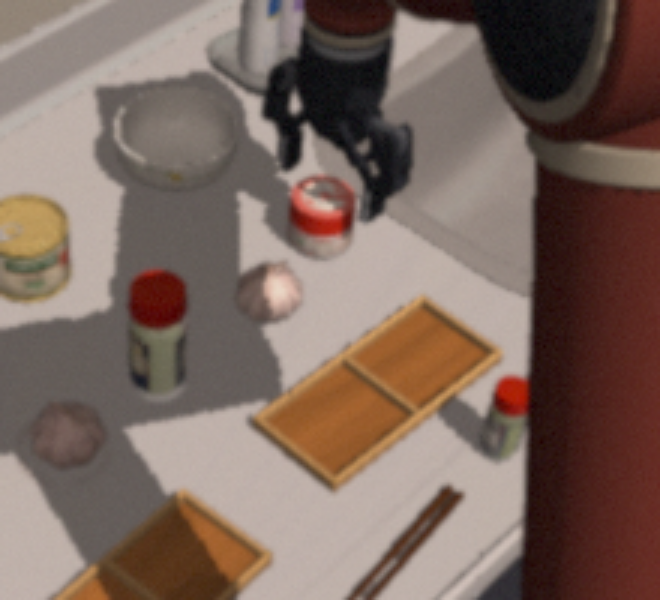

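The gripper appears slightly high or behind relative to the pot (crop 290–370, 160–210 versus pot 322,215), so I'll check by projection.

Run:
```python
from h import *
def proj(name,P):
    c=ctrl.calibration(name);K=np.array([[c['fx'],0,c['cx']],[0,c['fy'],c['cy']],[0,0,1]]);T=np.linalg.inv(np.array(c['T']))
    P=np.atleast_2d(P);q=P@T[:3,:3].T+T[:3,3];q=q*[1,-1,-1]
    return cv2.projectPoints(q,np.zeros(3),np.zeros(3),K,np.array(c['dist']))[0][:,0]
im=cv2.imread('pics/s1.png')
o=ctrl.get_obs();p=o['tool_pos']
for P in [p,p+[.0425,0,0.005],p-[.0425,0,-0.005],[.642,-.275,0.05],[.642,-.275,0]]:
    u=proj('scene',P)[0];print(u.round(1),((u-[220,60])*3).round(0));cv2.circle(im,tuple(u.round().astype(int)),1,(0,255,0),-1)
W=cloud('scene',np.load('pics/s1.npy'))
m=(W[...,2]<.08)&(W[...,2]>.006)&(np.abs(W[...,0]-.64)<.1)&(np.abs(W[...,1]+.275)<.045)
Q=W[m];
for a in np.arange(.56,.74,.01):
    s=Q[(Q[:,0]>=a)&(Q[:,0]<a+.01)]
    if len(s):print(a.round(2),len(s),s[:,1].min().round(3),s[:,1].max().round(3),s[:,2].min().round(3),s[:,2].max().round(3))
im2,d=grab('top','t1');cv2.imwrite('pics/t1c.png',cv2.resize(im2[100:220,300:440,::-1],None,fx=5,fy=5))
cv2.imwrite('pics/s1p.png',cv2.resize(im[90:160,290:370],None,fx=8,fy=8))
```

```text
[328.4 131.5] [325. 215.]
[316.8 122.4] [290. 187.]
[340.8 138.1] [362. 234.]
[327.9 124.7] [324. 194.]
[326.3 138.9] [319. 237.]
0.58 27 -0.284 -0.267 0.062 0.08
0.59 27 -0.275 -0.265 0.053 0.08
0.61 111 -0.291 -0.252 0.008 0.054
0.62 107 -0.296 -0.245 0.006 0.052
0.63 92 -0.302 -0.244 0.007 0.054
0.64 90 -0.305 -0.243 0.008 0.053
0.65 72 -0.299 -0.245 0.007 0.053
0.66 40 -0.295 -0.251 0.018 0.051
0.67 2 -0.28 -0.272 0.047 0.048
0.68 55 -0.289 -0.262 0.055 0.079
0.69 8 -0.272 -0.27 0.062 0.08
```

View pics/t1c.png

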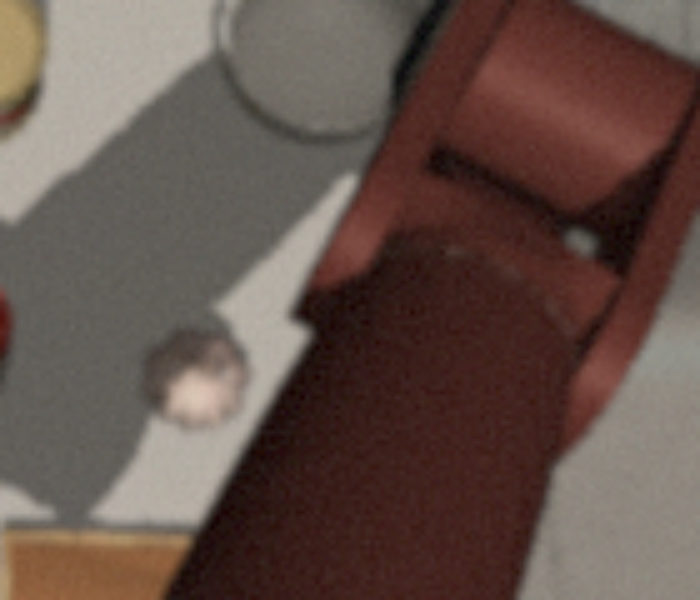

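View pics/s1p.png

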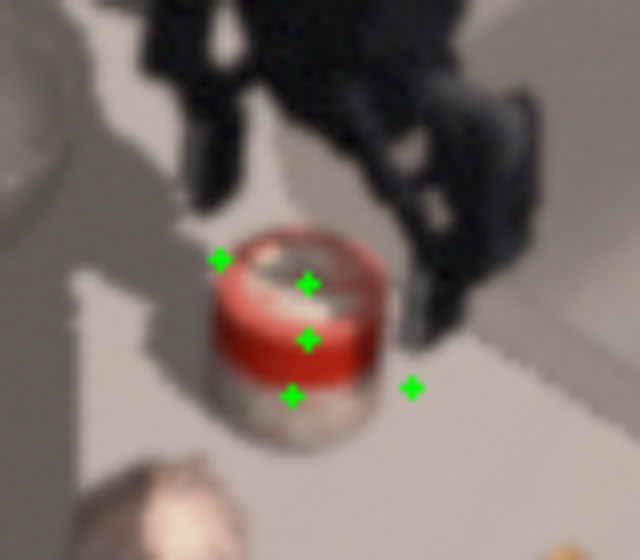

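```bash
python3 s.py
python3 - <<'E'
from h import *
im,d=grab('scene','s2');cv2.imwrite('pics/s2c.png',cv2.resize(im[70:170,280:380,::-1],None,fx=6,fy=6))
W=cloud('scene',d);m=np.zeros(d.shape,bool);m[70:170,280:380]=1
dark=(im.max(2)<60)&m&(W[...,2]<.1)&(np.abs(W[...,0]-.64)<.1)&(np.abs(W[...,1]+.275)<.045)
for lo,hi in[(.56,.64),(.64,.72)]:
    Q=W[dark&(W[...,0]>lo)&(W[...,0]<hi)];Q=Q[np.argsort(Q[:,2])];print(Q[:12].round(3).tolist())
E
python3 s.py
```

```text
t 3.08 p [ 0.6411 -0.2791  0.0254] psi 89.9 tilt [ 0.002 -0.001 -1.   ] F [ 0.6 -0.2 -0.4] open 0.0857 q6 [-0.52 -0.52]
[[0.589, -0.272, 0.064], [0.589, -0.275, 0.066], [0.59, -0.273, 0.067], [0.587, -0.28, 0.068], [0.59, -0.271, 0.071], [0.586, -0.274, 0.072], [0.583, -0.271, 0.072], [0.589, -0.274, 0.073], [0.585, -0.277, 0.074], [0.586, -0.27, 0.075], [0.586, -0.274, 0.075], [0.589, -0.27, 0.076]]
[[0.683, -0.276, 0.061], [0.684, -0.274, 0.061], [0.683, -0.28, 0.062], [0.685, -0.283, 0.062], [0.683, -0.277, 0.063], [0.685, -0.286, 0.064], [0.683, -0.269, 0.065], [0.684, -0.273, 0.065], [0.685, -0.282, 0.067], [0.686, -0.287, 0.067], [0.683, -0.276, 0.067], [0.685, -0.274, 0.067]]
t 3.12 p [ 0.6412 -0.2792  0.0256] psi 89.9 tilt [ 0.002 -0.001 -1.   ] F [0.2 0.  0.1] open 0.0854 q6 [-0.52 -0.52]
```

View pics/s2c.png

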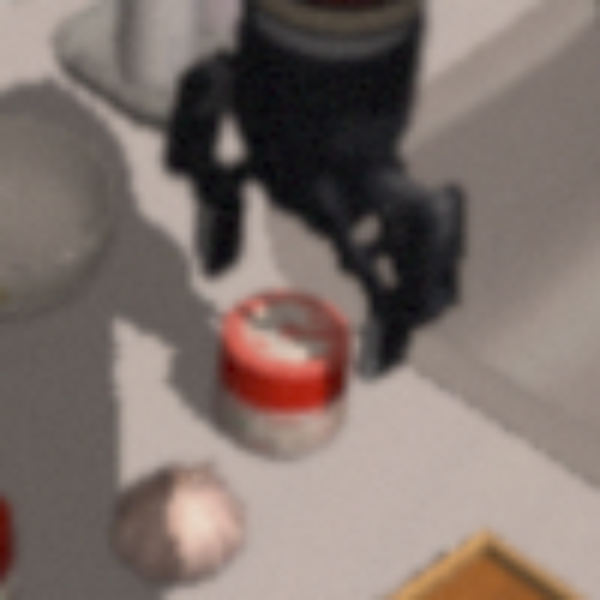

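Measured finger tips sit at z≈0.05, about 20 mm above what the TCP reading implies. Lowering 1 cm is safe under either reading, so I'll go down, close gently and see where the pads meet the pot.

```bash
python3 -m creep '[{"hand":1,"translation":[0,0,0.6],"delta_rot":[0,0,0]},{"hand":1,"translation":[0,0,0.6],"delta_rot":[0,0,0]},{"hand":0.5,"translation":[0,0,0],"delta_rot":[0,0,0]},{"hand":0.5,"translation":[0,0,0],"delta_rot":[0,0,0]},{"hand":0.5,"translation":[0,0,0],"delta_rot":[0,0,0]},{"hand":0.5,"translation":[0,0,0],"delta_rot":[0,0,0]},{"hand":0.5,"translation":[0,0,0],"delta_rot":[0,0,0]},{"hand":0.5,"translation":[0,0,0],"delta_rot":[0,0,0]}]' 30
python3 - <<'E'
from h import *
im,d=grab('scene','s3');cv2.imwrite('pics/s3c.png',cv2.resize(im[70:170,280:380,::-1],None,fx=6,fy=6))
E
python3 s.py
```

```text
t: 4.12
tool_pos: [0.6402, -0.2786, 0.0119]
tool_rot: [2.223, 2.219, 0.0]
contact_force: [-0.5, 0.9, 1.0]
opening: 0.0569
t 4.17 p [ 0.6402 -0.2786  0.0119] psi 89.9 tilt [ 0. -0. -1.] F [-0.2  0.1  0.4] open 0.0566 q6 [-0.52 -0.52]
```

View pics/s3c.png

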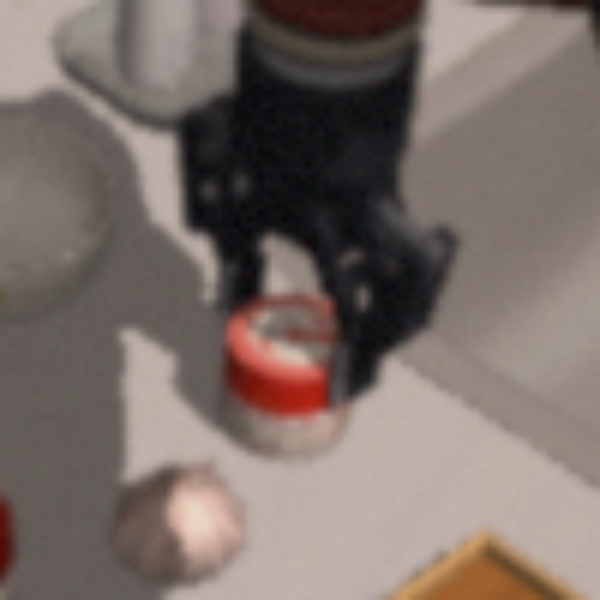

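Pot is gripped on the lid (opening 57 mm, tips at the lid's lower edge, crop 345,405). Lift and check.

```bash
python3 -m creep '[{"hand":0.5,"translation":[0,0,-2],"delta_rot":[0,0,0]},{"hand":0.5,"translation":[0,0,-4],"delta_rot":[0,0,0]},{"hand":0.5,"translation":[0,0,-5],"delta_rot":[0,0,0]},{"hand":0.5,"translation":[0,0,-5],"delta_rot":[0,0,0]},{"hand":0.5,"translation":[4,-3,0],"delta_rot":[0,0,0]},{"hand":0.5,"translation":[4,-4,0],"delta_rot":[0,0,0]},{"hand":0.5,"translation":[4,-4,0],"delta_rot":[0,0,0]},{"hand":0.5,"translation":[4,-4,0],"delta_rot":[0,0,0]}]' 30  ;  python3 -m creep '[{"hand":0.5,"translation":[5,-2,0],"delta_rot":[0,0,0]},{"hand":0.5,"translation":[5,0,0],"delta_rot":[0,0,0]},{"hand":0.5,"translation":[5,0,0],"delta_rot":[0,0,0]},{"hand":0.5,"translation":[2.3,0,0],"delta_rot":[0,0,0]},{"hand":0.5,"translation":[0,0,0],"delta_rot":[0,0,0]},{"hand":0.5,"translation":[0,0,0],"delta_rot":[0,0,0]}]' 30  ; python3 s.py 0.471 0.055 0.016
 python3 - <<'E'
from h import *
im,d=grab('scene','s4');cv2.imwrite('pics/s4c.png',cv2.resize(im[100:340,150:400,::-1],None,fx=2.5,fy=2.5))
E
```

```text
t: 5.18
tool_pos: [0.4892, -0.1171, 0.1731]
tool_rot: [2.223, 2.218, 0.001]
contact_force: [0.2, 1.4, -0.5]
opening: 0.0569
t: 5.92
tool_pos: [0.4709, 0.0543, 0.1725]
tool_rot: [2.223, 2.219, 0.001]
contact_force: [0.2, -0.6, -1.1]
opening: 0.0567
t 5.92 p [0.4709 0.0543 0.1725] psi 89.9 tilt [ 0.001 -0.001 -1.   ] F [ 0.2 -0.6 -1.1] open 0.0567 q6 [-0.04 -0.04]
tool cm: [ 0.08 -0.   15.65]
```

View pics/s4c.png

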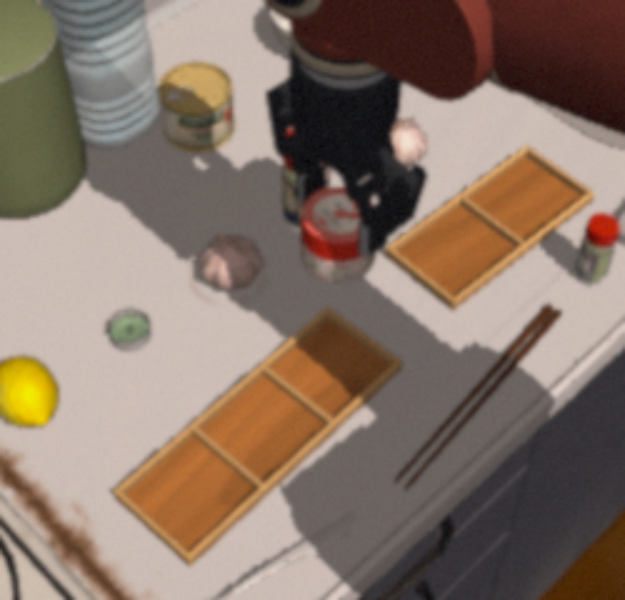

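Run:
```python
from h import *
W=cloud('scene',np.load('pics/s4.npy'));im=cv2.imread('pics/s4.png').astype(int)
red=(im[...,2]>90)&(im[...,2]>1.6*im[...,1])&(np.hypot(W[...,0]-.473,W[...,1]-.058)<.05)&(W[...,2]>.12)
P=W[red];print(P.min(0).round(3),P.max(0).round(3),len(P));T=P[P[:,2]>P[:,2].max()-.006];print(cv2.minEnclosingCircle(T[:,:2].astype('float32')))
```

```text
[0.429 0.009 0.187] [0.497 0.108 0.514] 1849
((0.47249361872673035, 0.058022309094667435), 0.049879416823387146)
```

Run:
```python
from h import *
W=cloud('scene',np.load('pics/s4.npy'));im=cv2.imread('pics/s4.png').astype(int)
red=(im[...,2]>60)&(np.hypot(W[...,0]-.473,W[...,1]-.058)<.05)&(W[...,2]>.12)&(W[...,2]<.23)
P=W[red];print(P.min(0).round(3),P.max(0).round(3),len(P))
for a in np.arange(.15,.23,.01):
  s=P[(P[:,2]>=a)&(P[:,2]<a+.01)]
  if len(s):print(a.round(2),len(s),s.min(0).round(3),s.max(0).round(3))
```

```text
[0.428 0.032 0.16 ] [0.513 0.089 0.23 ] 922
0.15 1 [0.448 0.074 0.16 ] [0.448 0.074 0.16 ]
0.16 74 [0.441 0.043 0.161] [0.483 0.088 0.17 ]
0.17 98 [0.44  0.045 0.17 ] [0.485 0.089 0.18 ]
0.18 84 [0.441 0.053 0.18 ] [0.487 0.088 0.19 ]
0.19 105 [0.435 0.061 0.19 ] [0.506 0.088 0.2  ]
0.2 361 [0.428 0.032 0.2  ] [0.505 0.087 0.21 ]
0.21 175 [0.428 0.041 0.21 ] [0.512 0.087 0.219]
0.22 24 [0.435 0.061 0.221] [0.513 0.068 0.23 ]
```

Pot centre is about (0.471, 0.060), bottom 0.16, as predicted. Lowering.

```bash
python3 -m creep '[{"hand":0.5,"translation":[0,0.1,4],"delta_rot":[0,0,0]},{"hand":0.5,"translation":[0,0,4],"delta_rot":[0,0,0]},{"hand":0.5,"translation":[0,0,4],"delta_rot":[0,0,0]},{"hand":0.5,"translation":[0,0,2],"delta_rot":[0,0,0]},{"hand":0.5,"translation":[0,0,1],"delta_rot":[0,0,0]},{"hand":0.5,"translation":[0,0,0.3],"delta_rot":[0,0,0]},{"hand":0.5,"translation":[0,0,0],"delta_rot":[0,0,0]}]' ; python3 s.py 0.471 0.055 0.016
```

```text
t: 6.85
tool_pos: [0.4725, 0.0545, 0.0197]
tool_rot: [2.223, 2.218, 0.002]
contact_force: [-0.3, 0.3, -1.4]
opening: 0.0565
t 6.85 p [0.4725 0.0545 0.0197] psi 89.9 tilt [ 0.002 -0.    -1.   ] F [-0.3  0.3 -1.4] open 0.0565 q6 [-0.04 -0.04]
tool cm: [ 0.05 -0.16  0.37]
```

```bash
python3 -m creep '[{"hand":0.5,"translation":[0,0,0.2],"delta_rot":[0,0,0]},{"hand":0.5,"translation":[0,0,0.15],"delta_rot":[0,0,0]},{"hand":0.5,"translation":[0,0,0],"delta_rot":[0,0,0]}]' ; python3 s.py 0.471 0.055 0.016
```

```text
t: 7.22
tool_pos: [0.4723, 0.0548, 0.0159]
tool_rot: [2.223, 2.219, 0.001]
contact_force: [1.1, -1.1, 0.6]
opening: 0.0567
t 7.22 p [0.4723 0.0548 0.0159] psi 89.9 tilt [ 0.001 -0.    -1.   ] F [ 1.1 -1.1  0.6] open 0.0567 q6 [-0.04 -0.04]
tool cm: [ 0.02 -0.13 -0.01]
```

```bash
python3 -m creep '[{"hand":1,"translation":[0,0,0],"delta_rot":[0,0,0]},{"hand":1,"translation":[0,0,0],"delta_rot":[0,0,0]},{"hand":1,"translation":[0,0,0],"delta_rot":[0,0,0]},{"hand":1,"translation":[0,0,-3],"delta_rot":[0,0,0]},{"hand":1,"translation":[0,0,-4],"delta_rot":[0,0,0]},{"hand":1,"translation":[0,0,-4],"delta_rot":[0,0,0]},{"hand":1,"translation":[0,4,0],"delta_rot":[0,0,0]},{"hand":1,"translation":[0,5,0],"delta_rot":[0,0,0]}]'; python3 -m creep '[{"hand":1,"translation":[-0.5,5,0],"delta_rot":[0,0,0]},{"hand":1,"translation":[0,0,0],"delta_rot":[0,0,0]},{"hand":1,"translation":[0,0,0],"delta_rot":[0,0,0]}]'; python3 s.py 0.613 0.0475 0.004
 python3 - <<'E'
from h import *
im,d=grab('scene','s5');cv2.imwrite('pics/s5c.png',cv2.resize(im[100:340,150:400,::-1],None,fx=2.5,fy=2.5))
E
```

```text
t: 8.22
tool_pos: [0.5632, 0.0547, 0.1269]
tool_rot: [2.222, 2.218, 0.003]
contact_force: [0.4, 0.2, 0.9]
opening: 0.0859
t: 8.6
tool_pos: [0.611, 0.0496, 0.1247]
tool_rot: [-2.223, -2.219, 0.002]
contact_force: [-0.4, 0.3, -0.5]
opening: 0.0856
t 8.6 p [0.611  0.0496 0.1247] psi 89.9 tilt [-0.002  0.    -1.   ] F [-0.4  0.3 -0.5] open 0.0856 q6 [-0.04 -0.04]
tool cm: [-0.21  0.22 12.07]
```

View pics/s5c.png

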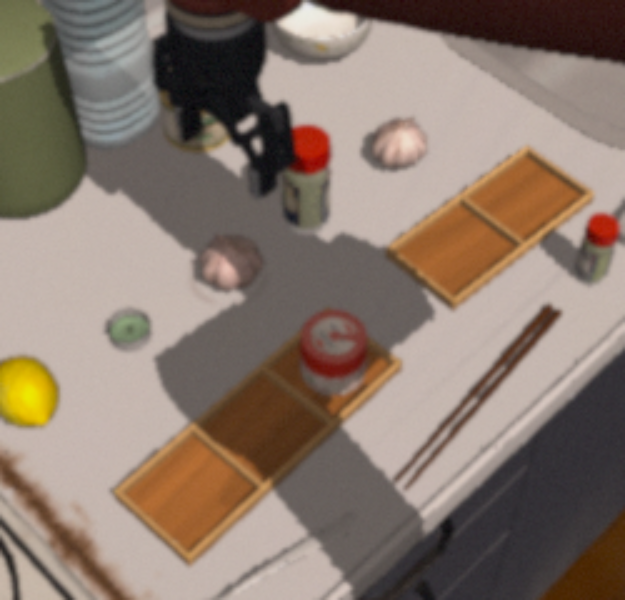

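The pot stands in the right-hand compartment (crop 333,350). Descending on garlic_a.

```bash
python3 -m creep '[{"hand":1,"translation":[-0.2,0.2,4],"delta_rot":[0,0,0]},{"hand":1,"translation":[0,0,4],"delta_rot":[0,0,0]},{"hand":1,"translation":[0,0,2],"delta_rot":[0,0,0]},{"hand":1,"translation":[0,0,1],"delta_rot":[0,0,0]},{"hand":1,"translation":[0,0,0.8],"delta_rot":[0,0,0]},{"hand":1,"translation":[0,0,0],"delta_rot":[0,0,0]}]'; python3 s.py 0.613 0.0475 0.004
 python3 - <<'E'
from h import *
im,d=grab('scene','s6');cv2.imwrite('pics/s6c.png',cv2.resize(im[140:240,190:310,::-1],None,fx=6,fy=6))
E
```

```text
t: 9.4
tool_pos: [0.6141, 0.0475, 0.0079]
tool_rot: [2.223, 2.219, 0.001]
contact_force: [-0.2, -0.2, 0.3]
opening: 0.0852
t 9.4 p [0.6141 0.0475 0.0079] psi 89.9 tilt [ 0.001 -0.    -1.   ] F [-0.2 -0.2  0.3] open 0.0852 q6 [-0.04 -0.04]
tool cm: [-0.   -0.11  0.39]
```

View pics/s6c.png

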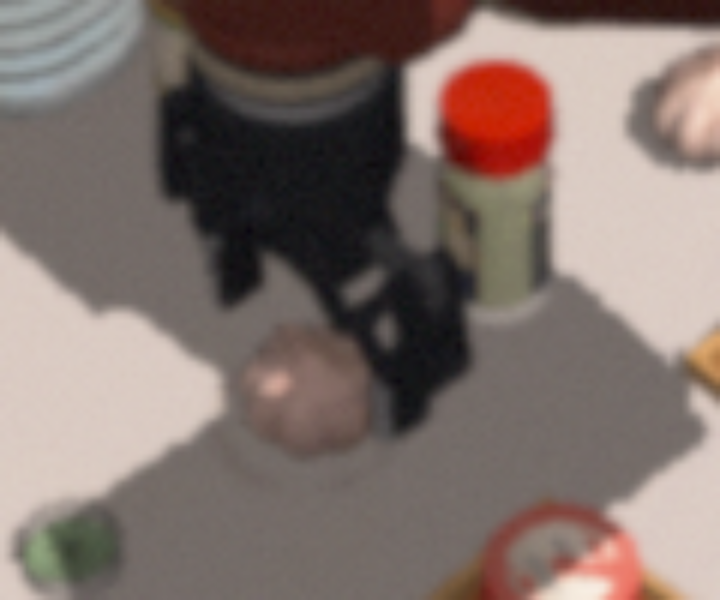

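```bash
python3 -m creep '[{"hand":1,"translation":[0,0,0.4],"delta_rot":[0,0,0]},{"hand":0.5,"translation":[0,0,0],"delta_rot":[0,0,0]},{"hand":0.5,"translation":[0,0,0],"delta_rot":[0,0,0]},{"hand":0.5,"translation":[0,0,0],"delta_rot":[0,0,0]},{"hand":0.5,"translation":[0,0,0],"delta_rot":[0,0,0]},{"hand":0.5,"translation":[0,0,0],"delta_rot":[0,0,0]},{"hand":0.5,"translation":[0,0,0],"delta_rot":[0,0,0]}]' 25; python3 s.py 0.613 0.0475 0.004
 python3 - <<'E'
from h import *
im,d=grab('scene','s7');cv2.imwrite('pics/s7c.png',cv2.resize(im[140:240,190:310,::-1],None,fx=6,fy=6))
E
```

```text
t: 10.32
tool_pos: [0.614, 0.0475, 0.0039]
tool_rot: [2.223, 2.219, 0.0]
contact_force: [-2.0, 0.2, 6.5]
opening: 0.0526
t 10.32 p [0.614  0.0475 0.0039] psi 89.9 tilt [ 0. -0. -1.] F [-2.   0.2  6.5] open 0.0526 q6 [-0.04 -0.04]
tool cm: [-0.   -0.1  -0.01]
```

View pics/s7c.png

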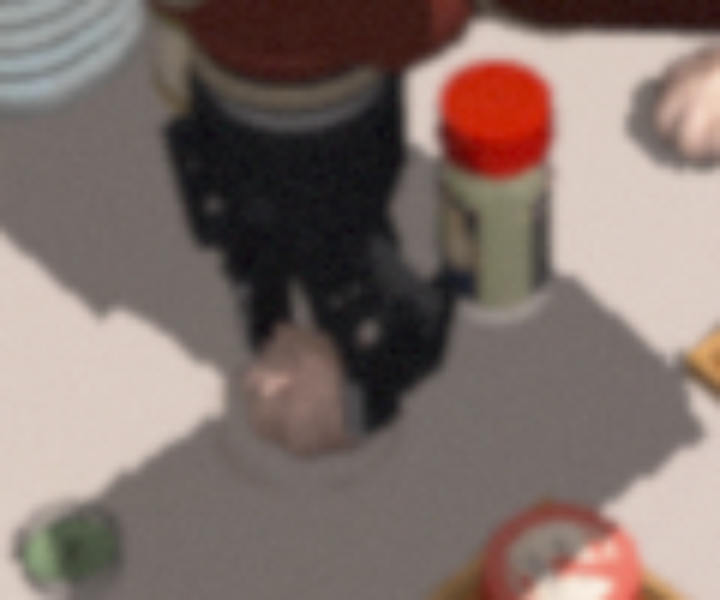

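Opening 52.6 mm with a 6.5 N upward force means it's gripped above the widest part. I'll reopen and regrip 6 mm lower.

```bash
python3 -m creep '[{"hand":0.85,"translation":[0,0,0],"delta_rot":[0,0,0]},{"hand":0.85,"translation":[0,0,0.3],"delta_rot":[0,0,0]},{"hand":0.85,"translation":[0,0,0.4],"delta_rot":[0,0,0]},{"hand":0.5,"translation":[0,0,0],"delta_rot":[0,0,0]},{"hand":0.5,"translation":[0,0,0],"delta_rot":[0,0,0]},{"hand":0.5,"translation":[0,0,0],"delta_rot":[0,0,0]},{"hand":0.5,"translation":[0,0,0],"delta_rot":[0,0,0]}]' 25; python3 s.py 0.613 0.0475 0.004
 python3 - <<'E'
from h import *
im,d=grab('scene','s8');cv2.imwrite('pics/s8c.png',cv2.resize(im[140:240,190:310,::-1],None,fx=6,fy=6))
E
```

```text
t: 11.25
tool_pos: [0.6137, 0.0475, -0.0037]
tool_rot: [2.223, 2.219, 0.0]
contact_force: [0.0, -1.2, -0.0]
opening: 0.0546
t 11.25 p [ 0.6137  0.0475 -0.0037] psi 89.9 tilt [ 0.  0. -1.] F [ 0.  -1.2 -0. ] open 0.0546 q6 [-0.04 -0.04]
tool cm: [ 0.   -0.07 -0.77]
```

View pics/s8c.png

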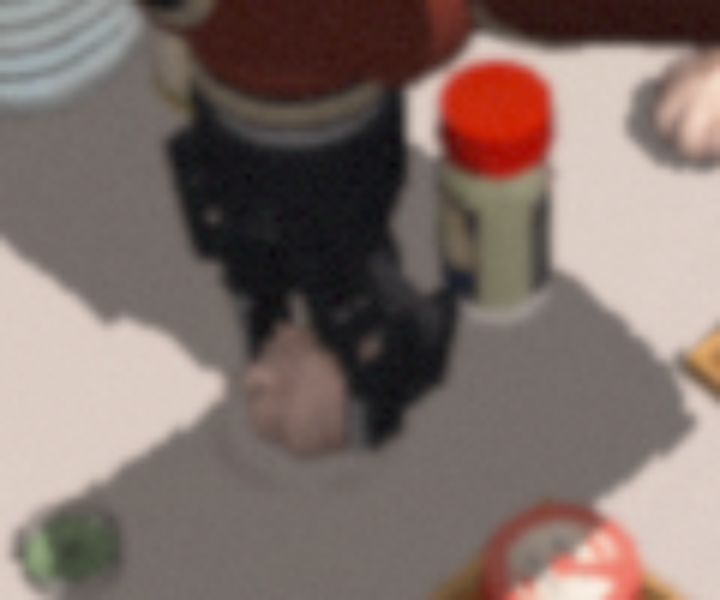

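```bash
python3 -m creep '[{"hand":0.5,"translation":[0,0,-2],"delta_rot":[0,0,0]},{"hand":0.5,"translation":[0,0,-4],"delta_rot":[0,0,0]},{"hand":0.5,"translation":[0,0,-4],"delta_rot":[0,0,0]},{"hand":0.5,"translation":[4,-4,0],"delta_rot":[0,0,0]},{"hand":0.5,"translation":[4,-4,0],"delta_rot":[0,0,0]},{"hand":0.5,"translation":[5,-4,0],"delta_rot":[0,0,0]},{"hand":0.5,"translation":[4.8,-2.7,0],"delta_rot":[0,0,0]},{"hand":0.5,"translation":[0,0,0],"delta_rot":[0,0,0]}]'; python3 -m creep '[{"hand":0.5,"translation":[0,0,0],"delta_rot":[0,0,0]}]'; python3 s.py 0.467 0.226 0.0005
 python3 - <<'E'
from h import *
im,d=grab('scene','s9');cv2.imwrite('pics/s9c.png',cv2.resize(im[100:340,100:350,::-1],None,fx=2.5,fy=2.5))
E
```

```text
t: 12.3
tool_pos: [0.4667, 0.2272, 0.0979]
tool_rot: [2.217, 2.225, 0.003]
contact_force: [0.3, -0.7, -0.4]
opening: 0.0546
t: 12.42
tool_pos: [0.4688, 0.2245, 0.0976]
tool_rot: [2.222, 2.219, 0.002]
contact_force: [-0.1, -0.1, -0.5]
opening: 0.0543
t 12.43 p [0.4688 0.2245 0.0976] psi 89.9 tilt [ 0.002  0.    -1.   ] F [-0.1 -0.1 -0.5] open 0.0543 q6 [0.3  0.31]
tool cm: [ 0.15 -0.2   9.71]
```

View pics/s9c.png

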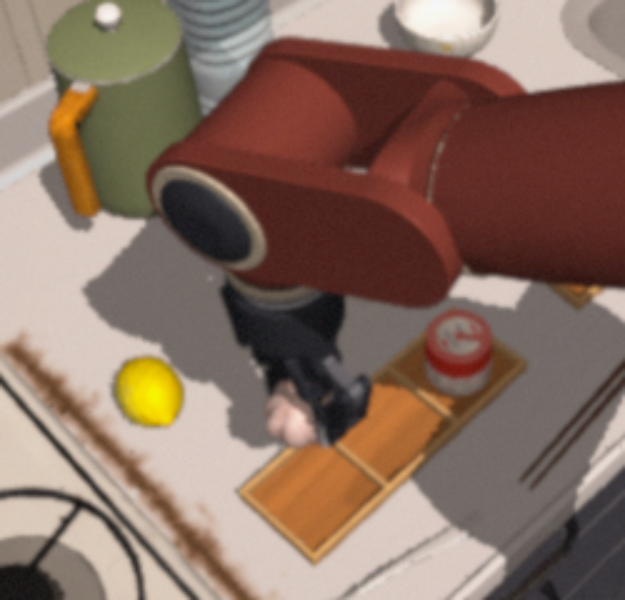

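Garlic is held upright above the left compartment. Lowering.

```bash
python3 -m creep '[{"hand":0.5,"translation":[0.15,-0.15,4],"delta_rot":[0,0,0]},{"hand":0.5,"translation":[0,0,3],"delta_rot":[0,0,0]},{"hand":0.5,"translation":[0,0,1.5],"delta_rot":[0,0,0]},{"hand":0.5,"translation":[0,0,0.7],"delta_rot":[0,0,0]},{"hand":0.5,"translation":[0,0,0.2],"delta_rot":[0,0,0]},{"hand":0.5,"translation":[0,0,0.2],"delta_rot":[0,0,0]},{"hand":0.5,"translation":[0,0,0],"delta_rot":[0,0,0]}]';  python3 s.py 0.467 0.226 0.0005
 python3 - <<'E'
from h import *
im,d=grab('scene','s10');cv2.imwrite('pics/s10c.png',cv2.resize(im[220:340,160:310,::-1],None,fx=5,fy=5))
E
```

```text
t: 13.35
tool_pos: [0.467, 0.2263, 0.001]
tool_rot: [2.223, 2.219, 0.002]
contact_force: [0.0, -0.3, 0.6]
opening: 0.0541
t 13.35 p [0.467  0.2263 0.001 ] psi 89.9 tilt [ 0.001  0.    -1.   ] F [ 0.  -0.3  0.6] open 0.0541 q6 [0.31 0.31]
tool cm: [-0.03 -0.    0.05]
```

View pics/s10c.png

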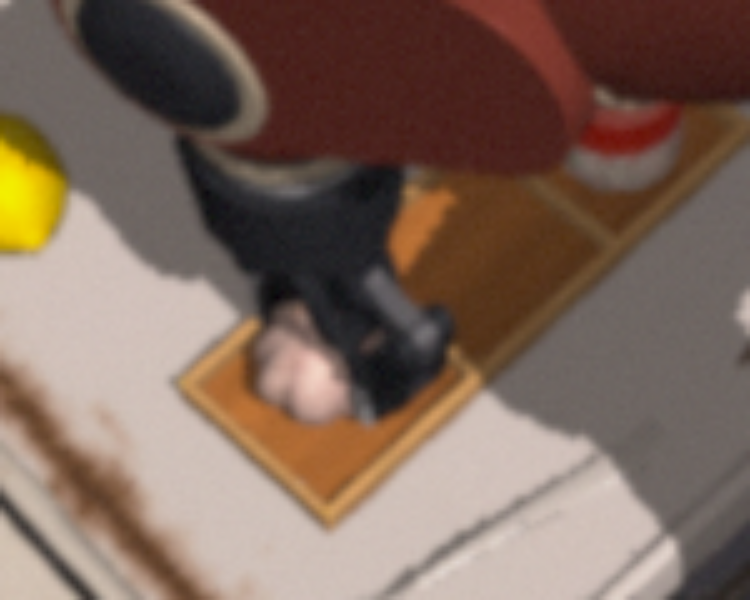

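Run:
```python
from h import *
W=cloud('scene',np.load('pics/s10.npy'));im=cv2.imread('pics/s10.png').astype(int)
m=(im.min(2)>70)&(np.abs(W[...,0]-.467)<.035)&(np.abs(W[...,1]-.228)<.045)&(W[...,2]>.018)&(W[...,2]<.075)
P=W[m];print(len(P),P.min(0).round(3),P.max(0).round(3))
for a in np.arange(.015,.07,.01):
  s=P[(P[:,2]>=a)&(P[:,2]<a+.01)]
  if len(s):print(a.round(3),len(s),s.min(0).round(3),s.max(0).round(3))
```

```text
322 [0.433 0.232 0.02 ] [0.498 0.258 0.069]
0.015 16 [0.434 0.235 0.02 ] [0.483 0.257 0.025]
0.025 78 [0.433 0.234 0.025] [0.487 0.258 0.035]
0.035 131 [0.433 0.232 0.035] [0.486 0.254 0.045]
0.045 78 [0.433 0.232 0.045] [0.498 0.248 0.054]
0.055 17 [0.44  0.232 0.055] [0.496 0.239 0.062]
0.065 2 [0.439 0.239 0.066] [0.496 0.24  0.069]
```

Garlic's y-edge at 0.258 puts its centre at 0.228. Release, then go to the lemon.

```bash
python3 -m creep '[{"hand":1,"translation":[0,0,0],"delta_rot":[0,0,0]},{"hand":1,"translation":[0,0,0],"delta_rot":[0,0,0]},{"hand":1,"translation":[0,0,0],"delta_rot":[0,0,0]},{"hand":1,"translation":[0,0,-3],"delta_rot":[0,0,0]},{"hand":1,"translation":[0,0,-4],"delta_rot":[0,0,0]},{"hand":1,"translation":[0,0,-5],"delta_rot":[0,0,0]},{"hand":1,"translation":[1.5,4,0],"delta_rot":[0,0,0]},{"hand":1,"translation":[1.5,4,0],"delta_rot":[0,0,0]}]';python3 -m creep '[{"hand":1,"translation":[1.5,4,0],"delta_rot":[0,0,0]},{"hand":1,"translation":[0.2,3.8,0],"delta_rot":[0,0,0]},{"hand":1,"translation":[0,0,0],"delta_rot":[0,0,-9.5]},{"hand":1,"translation":[0,0,0],"delta_rot":[0,0,-9.5]},{"hand":1,"translation":[0,0,0],"delta_rot":[0,0,-9.5]},{"hand":1,"translation":[0,0,0],"delta_rot":[0,0,-9.5]},{"hand":1,"translation":[0,0,0],"delta_rot":[0,0,-9.5]},{"hand":1,"translation":[0,0,0],"delta_rot":[0,0,-9.5]}]';python3 -m creep '[{"hand":1,"translation":[0,0,0],"delta_rot":[0,0,-9]},{"hand":1,"translation":[0,0,0],"delta_rot":[0,0,-9]},{"hand":1,"translation":[0,0,0],"delta_rot":[0,0,0]}]';  python3 s.py 0.625 0.273 -0.001
 python3 - <<'E'
from h import *
W=np.load('pics/W0.npy')
m=(np.abs(W[...,0]-.625)<.05)
for y in np.arange(.30,.40,.01):
  s=W[m&(np.abs(W[...,1]-y)<.005)][:,2];print(round(y,2),s.max().round(3),end=' ')
im,d=grab('scene','s11');cv2.imwrite('pics/s11c.png',cv2.resize(im[100:340,100:350,::-1],None,fx=2.5,fy=2.5))
E
```

```text
t: 14.4
tool_pos: [0.5482, 0.2566, 0.1223]
tool_rot: [2.222, 2.218, 0.005]
contact_force: [0.2, -0.4, 0.7]
opening: 0.0857
t: 15.4
tool_pos: [0.6245, 0.2728, 0.1201]
tool_rot: [-0.887, -3.014, 0.0]
contact_force: [0.4, 0.5, 0.6]
opening: 0.0855
t: 15.78
tool_pos: [0.6245, 0.2728, 0.1201]
tool_rot: [-0.416, -3.114, 0.0]
contact_force: [0.1, 0.5, 0.3]
opening: 0.0857
t 15.78 p [0.6245 0.2728 0.1201] psi 164.8 tilt [-0. -0. -1.] F [0.1 0.5 0.3] open 0.0857 q6 [ 0.3 -1. ]
tool cm: [-0.04  0.04 12.11]
0.3 0.047 0.31 0.007 0.32 0.005 0.33 0.006 0.34 0.017 0.35 0.02 0.36 0.043 0.37 0.041 0.38 0.036 0.39 0.036 0.4 0.036
```

View pics/s11c.png

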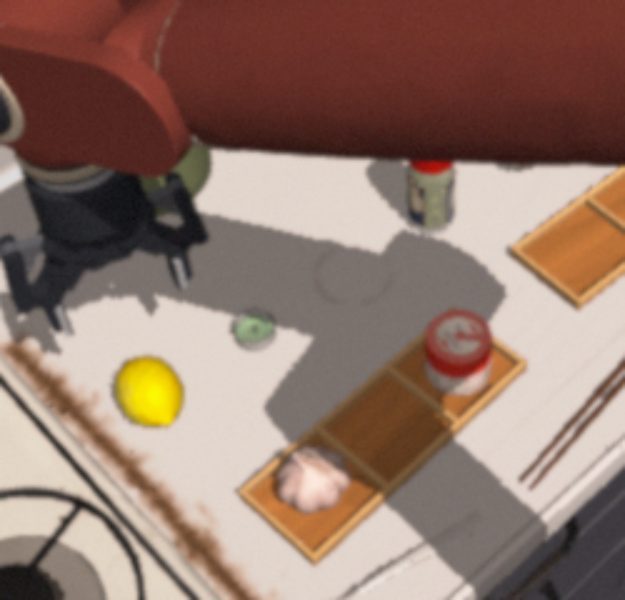

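```bash
python3 -m creep '[{"hand":1,"translation":[0,0,4],"delta_rot":[0,0,0]},{"hand":1,"translation":[0,0,4],"delta_rot":[0,0,0]},{"hand":1,"translation":[0,0,2],"delta_rot":[0,0,0]},{"hand":1,"translation":[0,0,1],"delta_rot":[0,0,0]},{"hand":1,"translation":[0,0,0.9],"delta_rot":[0,0,0]},{"hand":1,"translation":[0,0,0],"delta_rot":[0,0,0]}]';  python3 s.py 0.625 0.273 -0.001
 python3 - <<'E'
from h import *
im,d=grab('scene','s12');cv2.imwrite('pics/s12c.png',cv2.resize(im[190:290,100:220,::-1],None,fx=6,fy=6))
E
```

```text
t: 16.58
tool_pos: [0.6249, 0.2729, 0.0017]
tool_rot: [0.413, 3.114, 0.0]
contact_force: [0.2, 0.1, -0.0]
opening: 0.0855
t 16.57 p [0.6249 0.2729 0.0017] psi 164.9 tilt [ 0.001  0.    -1.   ] F [ 0.2  0.1 -0. ] open 0.0855 q6 [ 0.3 -1. ]
tool cm: [-0.    0.01  0.27]
```

View pics/s12c.png

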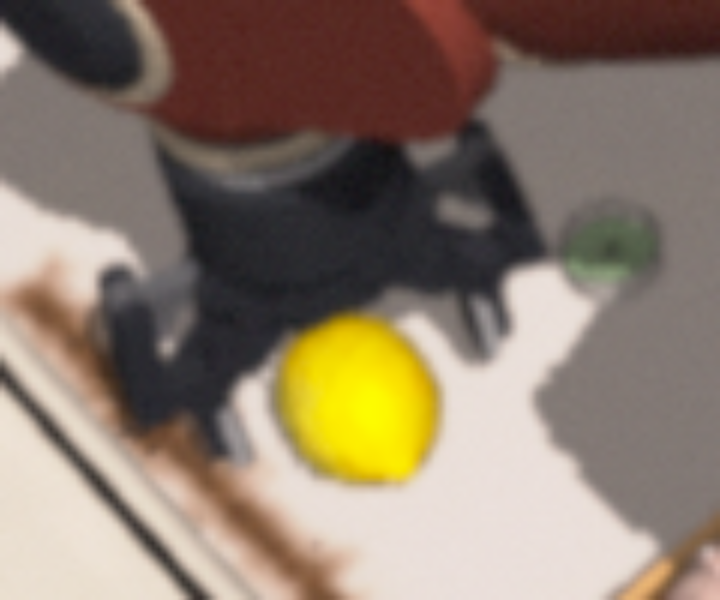

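```bash
python3 -m creep '[{"hand":1,"translation":[0,0,0.3],"delta_rot":[0,0,0]},{"hand":0.5,"translation":[0,0,0],"delta_rot":[0,0,0]},{"hand":0.5,"translation":[0,0,0],"delta_rot":[0,0,0]},{"hand":0.5,"translation":[0,0,0],"delta_rot":[0,0,0]},{"hand":0.5,"translation":[0,0,0],"delta_rot":[0,0,0]},{"hand":0.5,"translation":[0,0,0],"delta_rot":[0,0,0]},{"hand":0.5,"translation":[0,0,0],"delta_rot":[0,0,0]}]' 30;  python3 s.py 0.625 0.273 -0.001
 python3 - <<'E'
from h import *
im,d=grab('scene','s13');cv2.imwrite('pics/s13c.png',cv2.resize(im[190:290,100:220,::-1],None,fx=6,fy=6))
E
```

```text
t: 17.5
tool_pos: [0.6253, 0.2732, -0.0009]
tool_rot: [0.413, 3.113, 0.001]
contact_force: [0.7, 2.5, 4.4]
opening: 0.0531
t 17.5 p [ 0.6253  0.2732 -0.0009] psi 164.9 tilt [ 0.001  0.001 -1.   ] F [0.7 2.5 4.4] open 0.0531 q6 [ 0.3 -1. ]
tool cm: [ 0.02 -0.03  0.01]
```

View pics/s13c.png

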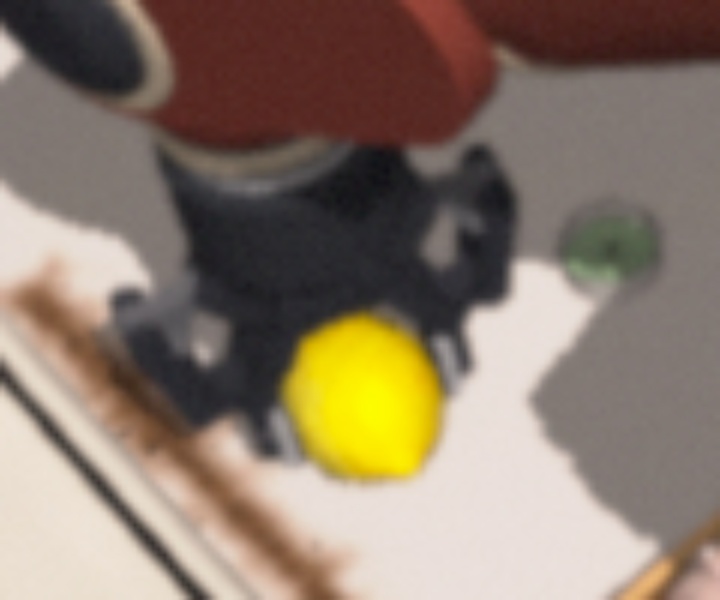

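Force suggests the grip is a bit above mid-height; regrip 3 mm lower with more force.

```bash
python3 -m creep '[{"hand":0.85,"translation":[0,0,0],"delta_rot":[0,0,0]},{"hand":0.85,"translation":[0,0,0.3],"delta_rot":[0,0,0]},{"hand":0.5,"translation":[0,0,0],"delta_rot":[0,0,0]},{"hand":0.5,"translation":[0,0,0],"delta_rot":[0,0,0]},{"hand":0.5,"translation":[0,0,0],"delta_rot":[0,0,0]},{"hand":0.5,"translation":[0,0,0],"delta_rot":[0,0,0]},{"hand":0.5,"translation":[0,0,0],"delta_rot":[0,0,0]}]' 40;  python3 -m creep '[{"hand":0.5,"translation":[0,0,-1],"delta_rot":[0,0,0]},{"hand":0.5,"translation":[0,0,-2],"delta_rot":[0,0,0]},{"hand":0.5,"translation":[0,0,-4],"delta_rot":[0,0,0]},{"hand":0.5,"translation":[0,0,-4],"delta_rot":[0,0,0]},{"hand":0.5,"translation":[0,0,-3],"delta_rot":[0,0,0]},{"hand":0.5,"translation":[0,0,0],"delta_rot":[0,0,0]}]'
 python3 - <<'E'
from h import *
im,d=grab('scene','s14');cv2.imwrite('pics/s14c.png',cv2.resize(im[140:280,100:240,::-1],None,fx=4,fy=4))
E
```

```text
t: 18.42
tool_pos: [0.6244, 0.2727, -0.0049]
tool_rot: [-0.413, -3.114, 0.0]
contact_force: [-0.7, -0.0, -1.0]
opening: 0.0527
t: 19.18
tool_pos: [0.6274, 0.2737, 0.1413]
tool_rot: [0.412, 3.106, 0.006]
contact_force: [-0.7, 0.5, -1.1]
opening: 0.0525
```

View pics/s14c.png

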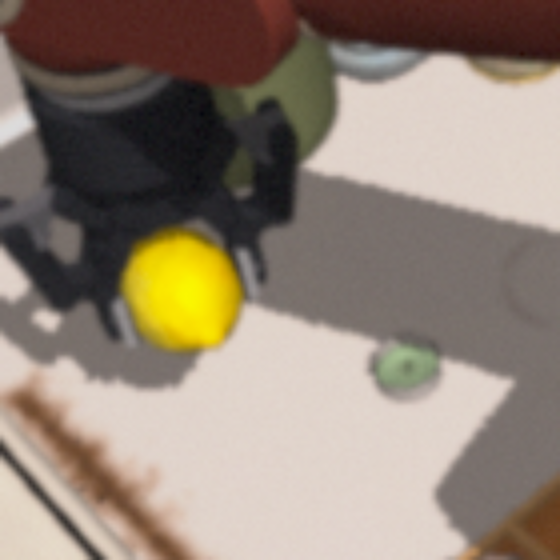

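Lemon is held. Rotate back to 90° and move over the short tray's left compartment.

```bash
python3 -m creep '[{"hand":0.5,"translation":[0,0,0],"delta_rot":[0,0,9.35]},{"hand":0.5,"translation":[0,0,0],"delta_rot":[0,0,9.35]},{"hand":0.5,"translation":[0,0,0],"delta_rot":[0,0,9.35]},{"hand":0.5,"translation":[0,0,0],"delta_rot":[0,0,9.35]},{"hand":0.5,"translation":[0,0,0],"delta_rot":[0,0,9.35]},{"hand":0.5,"translation":[0,0,0],"delta_rot":[0,0,9.35]},{"hand":0.5,"translation":[0,0,0],"delta_rot":[0,0,9.35]},{"hand":0.5,"translation":[0,0,0],"delta_rot":[0,0,9.35]}]' >/dev/null
python3 -m creep '[{"hand":0.5,"translation":[-3,-3.5,0],"delta_rot":[0,0,0]},{"hand":0.5,"translation":[-3,-3.5,0],"delta_rot":[0,0,0]},{"hand":0.5,"translation":[-3,-3.5,0],"delta_rot":[0,0,0]},{"hand":0.5,"translation":[-4,-3.4,0],"delta_rot":[0,0,0]},{"hand":0.5,"translation":[-5,0,0],"delta_rot":[0,0,0]},{"hand":0.5,"translation":[-5,0,0],"delta_rot":[0,0,0]},{"hand":0.5,"translation":[-5,0,0],"delta_rot":[0,0,0]},{"hand":0.5,"translation":[-5,0,0],"delta_rot":[0,0,0]}]' >/dev/null
python3 -m creep '[{"hand":0.5,"translation":[-5,0,0],"delta_rot":[0,0,0]},{"hand":0.5,"translation":[-1.6,0,0],"delta_rot":[0,0,0]},{"hand":0.5,"translation":[0,0,0],"delta_rot":[0,0,0]}]'
python3 s.py 0.4855 -0.1236 0.001
 python3 - <<'E'
from h import *
im,d=grab('scene','s15');cv2.imwrite('pics/s15c.png',cv2.resize(im[100:300,200:450,::-1],None,fx=3,fy=3))
W=cloud('scene',d);m=(im[...,0]>120)&(im[...,2]<60)&(W[...,2]<.2)&(W[...,2]>.05);P=W[m&(np.abs(W[...,1]+.12)<.07)];print(len(P),P.min(0).round(3),P.max(0).round(3))
E
```

```text
t: 21.6
tool_pos: [0.4854, -0.1235, 0.1339]
tool_rot: [-2.22, -2.219, 0.001]
contact_force: [-0.2, 0.6, -1.7]
opening: 0.0524
t 21.6 p [ 0.4854 -0.1235  0.1339] psi 90.0 tilt [-0.002  0.001 -1.   ] F [-0.2  0.6 -1.7] open 0.0524 q6 [-0.4 -0.4]
tool cm: [-0.03  0.04 13.29]
227 [ 0.365 -0.19   0.058] [ 0.489 -0.091  0.195]
```

View pics/s15c.png

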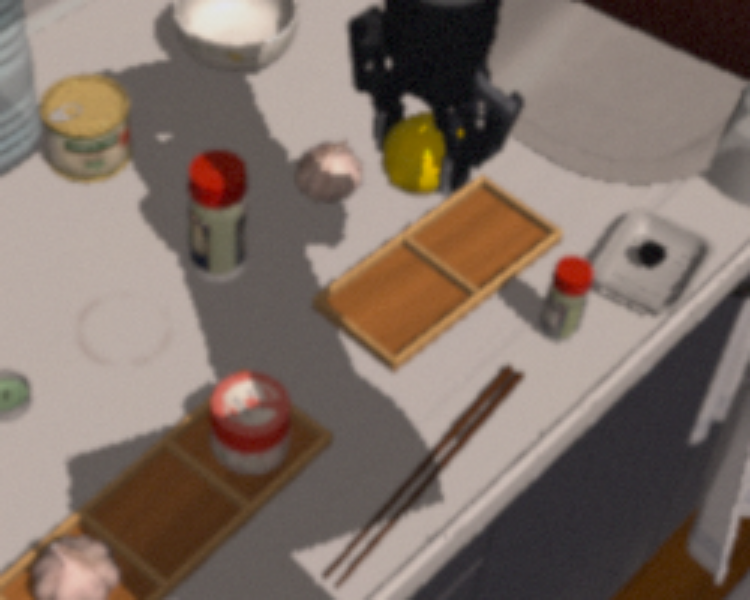

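```bash
python3 -m creep '[{"hand":0.5,"translation":[0,0,5],"delta_rot":[0,0,0]},{"hand":0.5,"translation":[0,0,4],"delta_rot":[0,0,0]},{"hand":0.5,"translation":[0,0,2],"delta_rot":[0,0,0]},{"hand":0.5,"translation":[0,0,1],"delta_rot":[0,0,0]},{"hand":0.5,"translation":[0,0,0.5],"delta_rot":[0,0,0]},{"hand":0.5,"translation":[0,0,0.4],"delta_rot":[0,0,0]},{"hand":0.5,"translation":[0,0,0],"delta_rot":[0,0,0]}]' 
python3 s.py 0.4855 -0.1236 0.001
 python3 - <<'E'
from h import *
im,d=grab('scene','s16');cv2.imwrite('pics/s16c.png',cv2.resize(im[130:230,290:400,::-1],None,fx=6,fy=6))
E
```

```text
t: 22.52
tool_pos: [0.4867, -0.1235, 0.0068]
tool_rot: [2.219, 2.223, 0.001]
contact_force: [-0.7, -0.1, 0.2]
opening: 0.053
t 22.52 p [ 0.4867 -0.1235  0.0068] psi 90.1 tilt [ 0.001 -0.    -1.   ] F [-0.7 -0.1  0.2] open 0.053 q6 [-0.4 -0.4]
tool cm: [-0.01 -0.12  0.58]
```

View pics/s16c.png

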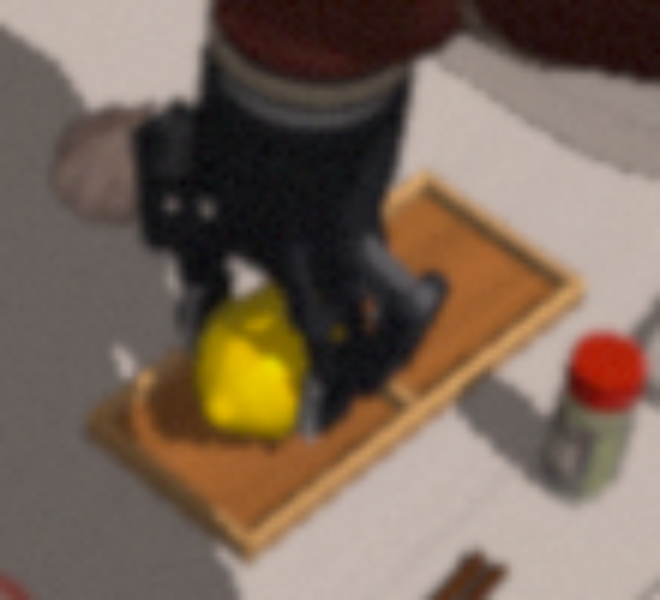

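```bash
python3 -m creep '[{"hand":0.5,"translation":[0.1,0,0.4],"delta_rot":[0,0,0]},{"hand":0.5,"translation":[0,0,0],"delta_rot":[0,0,0]},{"hand":1,"translation":[0,0,0],"delta_rot":[0,0,0]},{"hand":1,"translation":[0,0,0],"delta_rot":[0,0,0]},{"hand":1,"translation":[0,0,0],"delta_rot":[0,0,0]},{"hand":1,"translation":[0,0,-2],"delta_rot":[0,0,0]},{"hand":1,"translation":[0,0,-4],"delta_rot":[0,0,0]},{"hand":1,"translation":[0,0,-5],"delta_rot":[0,0,0]}]' 
python3 -m creep '[{"hand":1,"translation":[-1.5,4,0],"delta_rot":[0,0,0]},{"hand":1,"translation":[-1.5,4,0],"delta_rot":[0,0,0]},{"hand":1,"translation":[-2,4.5,0],"delta_rot":[0,0,0]},{"hand":1,"translation":[0,0,0],"delta_rot":[0,0,0]},{"hand":1,"translation":[0,0,0],"delta_rot":[0,0,0]}]' 
python3 s.py 0.6115 -0.1765 -0.004
 python3 - <<'E'
from h import *
im,d=grab('scene','s17');cv2.imwrite('pics/s17c.png',cv2.resize(im[100:300,200:450,::-1],None,fx=3,fy=3))
W=cloud('scene',d);m=(np.hypot(W[...,0]-.612,W[...,1]+.176)<.05)&(W[...,2]>.01)&(W[...,2]<.07);P=W[m];print('gb',P.min(0).round(3),P.max(0).round(3))
E
```

```text
t: 23.58
tool_pos: [0.4852, -0.122, 0.1123]
tool_rot: [-2.218, -2.221, 0.002]
contact_force: [1.2, 0.2, -0.2]
opening: 0.0854
t: 24.2
tool_pos: [0.6107, -0.172, 0.1118]
tool_rot: [-2.219, -2.222, 0.001]
contact_force: [-0.3, 0.1, -0.6]
opening: 0.0853
t 24.2 p [ 0.6107 -0.172   0.1118] psi 90.1 tilt [-0.001  0.001 -1.   ] F [-0.3  0.1 -0.6] open 0.0853 q6 [-0.39 -0.39]
tool cm: [-0.46  0.09 11.58]
gb [ 0.583 -0.198  0.01 ] [ 0.641 -0.142  0.057]
```

View pics/s17c.png

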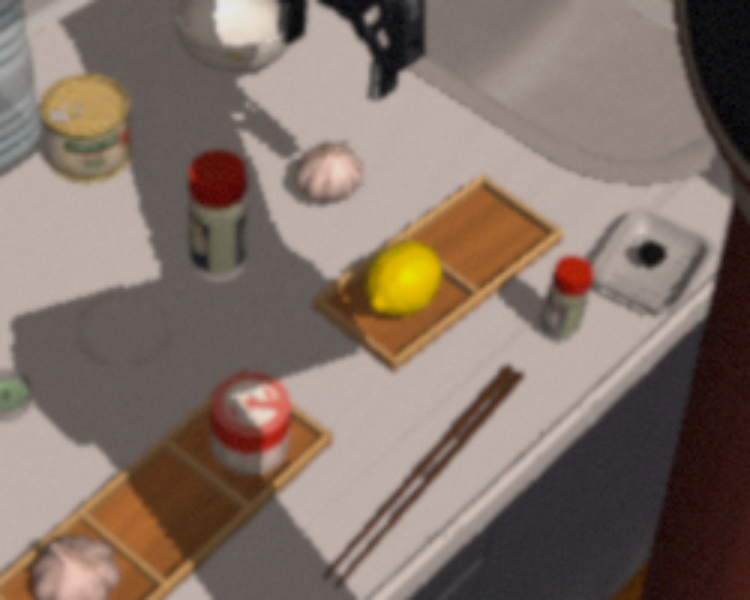

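Lemon lies in the short tray. Next, garlic_b.

```bash
python3 -m creep '[{"hand":1,"translation":[-0.3,0.1,4],"delta_rot":[0,0,0]},{"hand":1,"translation":[0,0,4],"delta_rot":[0,0,0]},{"hand":1,"translation":[0,0,2],"delta_rot":[0,0,0]},{"hand":1,"translation":[0,0,1],"delta_rot":[0,0,0]},{"hand":1,"translation":[0,0,0.4],"delta_rot":[0,0,0]},{"hand":1,"translation":[0,0,0],"delta_rot":[0,0,0]}]' 
python3 s.py 0.6115 -0.1765 -0.003
 python3 - <<'E'
from h import *
im,d=grab('scene','s18');cv2.imwrite('pics/s18c.png',cv2.resize(im[100:200,270:370,::-1],None,fx=6,fy=6))
E
```

```text
t: 25.0
tool_pos: [0.6132, -0.1755, -0.0005]
tool_rot: [2.218, 2.222, 0.001]
contact_force: [0.3, 0.5, -0.2]
opening: 0.0856
t 25.0 p [ 6.132e-01 -1.755e-01 -5.000e-04] psi 90.1 tilt [ 0.002 -0.001 -1.   ] F [ 0.3  0.5 -0.2] open 0.0856 q6 [-0.4 -0.4]
tool cm: [-0.1  -0.17  0.25]
```

View pics/s18c.png

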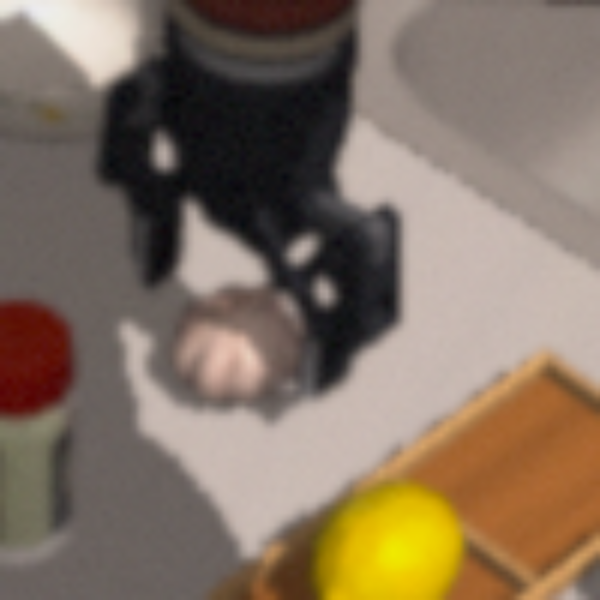

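```bash
python3 -m creep '[{"hand":1,"translation":[0,-0.1,0.3],"delta_rot":[0,0,0]},{"hand":0.5,"translation":[0,0,0],"delta_rot":[0,0,0]},{"hand":0.5,"translation":[0,0,0],"delta_rot":[0,0,0]},{"hand":0.5,"translation":[0,0,0],"delta_rot":[0,0,0]},{"hand":0.5,"translation":[0,0,0],"delta_rot":[0,0,0]},{"hand":0.5,"translation":[0,0,0],"delta_rot":[0,0,0]},{"hand":0.5,"translation":[0,0,0],"delta_rot":[0,0,0]}]' 25
python3 s.py 0.6115 -0.1765 -0.003
python3 - <<'E'
from h import *
im,d=grab('scene','s19');cv2.imwrite('pics/s19c.png',cv2.resize(im[100:200,270:370,::-1],None,fx=6,fy=6))
E
```

```text
t: 25.92
tool_pos: [0.6118, -0.1754, -0.0041]
tool_rot: [2.219, 2.223, 0.001]
contact_force: [-0.4, -1.0, 5.3]
opening: 0.0521
t 25.93 p [ 0.6118 -0.1754 -0.0041] psi 90.1 tilt [ 0.001 -0.    -1.   ] F [-0.4 -1.   5.3] open 0.0521 q6 [-0.4 -0.4]
tool cm: [-0.11 -0.03 -0.11]
```

View pics/s19c.png

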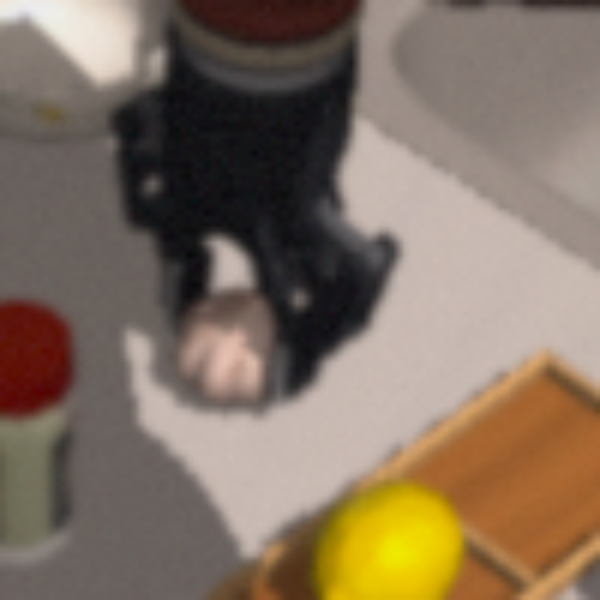

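```bash
python3 -m creep '[{"hand":0.8,"translation":[0,0,0],"delta_rot":[0,0,0]},{"hand":0.8,"translation":[0,0,0.2],"delta_rot":[0,0,0]},{"hand":0.5,"translation":[0,0,0],"delta_rot":[0,0,0]},{"hand":0.5,"translation":[0,0,0],"delta_rot":[0,0,0]},{"hand":0.5,"translation":[0,0,0],"delta_rot":[0,0,0]},{"hand":0.5,"translation":[0,0,0],"delta_rot":[0,0,0]}]' 25
python3 s.py
```

```text
t: 26.72
tool_pos: [0.6112, -0.1751, -0.0069]
tool_rot: [-2.219, -2.223, 0.0]
contact_force: [-0.3, 0.3, -0.2]
opening: 0.0521
t 26.73 p [ 0.6112 -0.1751 -0.0069] psi 90.1 tilt [-0.  0. -1.] F [-0.3  0.3 -0.2] open 0.0521 q6 [-0.4 -0.4]
```

```bash
python3 -m creep '[{"hand":0.5,"translation":[0,0,-2],"delta_rot":[0,0,0]},{"hand":0.5,"translation":[0,0,-4],"delta_rot":[0,0,0]},{"hand":0.5,"translation":[0,0,-5],"delta_rot":[0,0,0]},{"hand":0.5,"translation":[-2.4,-4.5,0],"delta_rot":[0,0,0]},{"hand":0.5,"translation":[-2.4,-4.5,0],"delta_rot":[0,0,0]},{"hand":0.5,"translation":[0,-4,0],"delta_rot":[0,0,0]},{"hand":0.5,"translation":[0,0,0],"delta_rot":[0,0,0]},{"hand":0.5,"translation":[0,0,0],"delta_rot":[0,0,0]}]'
python3 s.py 0.4825 -0.223 0.001
python3 - <<'E'
from h import *
im,d=grab('scene','s20');cv2.imwrite('pics/s20c.png',cv2.resize(im[100:220,290:410,::-1],None,fx=5,fy=5))
E
```

```text
t: 27.72
tool_pos: [0.4824, -0.2239, 0.1049]
tool_rot: [2.218, 2.221, 0.001]
contact_force: [0.7, 0.1, -0.7]
opening: 0.0517
t 27.73 p [ 0.4824 -0.2239  0.1049] psi 90.1 tilt [ 0.003 -0.001 -1.   ] F [ 0.7  0.1 -0.7] open 0.0517 q6 [-0.57 -0.58]
tool cm: [ 1.000e-01 -1.000e-02  1.039e+01]
```

View pics/s20c.png

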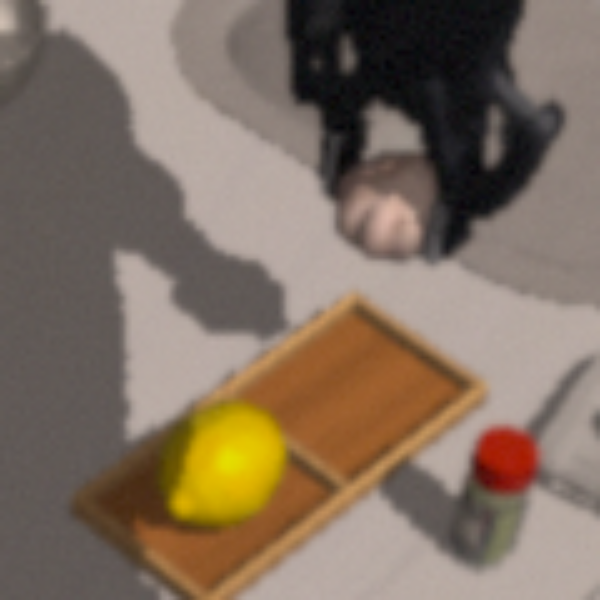

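```bash
python3 -m creep '[{"hand":0.5,"translation":[0.1,0,4],"delta_rot":[0,0,0]},{"hand":0.5,"translation":[0,0,3],"delta_rot":[0,0,0]},{"hand":0.5,"translation":[0,0,1.5],"delta_rot":[0,0,0]},{"hand":0.5,"translation":[0,0,0.8],"delta_rot":[0,0,0]},{"hand":0.5,"translation":[0,0,0.4],"delta_rot":[0,0,0]},{"hand":0.5,"translation":[0,0,0.3],"delta_rot":[0,0,0]},{"hand":0.5,"translation":[0,0,0],"delta_rot":[0,0,0]}]'
python3 s.py 0.4825 -0.223 0.001
python3 - <<'E'
from h import *
im,d=grab('scene','s21');cv2.imwrite('pics/s21c.png',cv2.resize(im[100:220,290:410,::-1],None,fx=5,fy=5))
E
```

```text
t: 28.65
tool_pos: [0.4818, -0.2227, 0.0038]
tool_rot: [2.219, 2.223, 0.0]
contact_force: [-0.2, -0.1, -0.6]
opening: 0.0518
t 28.65 p [ 0.4818 -0.2227  0.0038] psi 90.1 tilt [ 0.001 -0.    -1.   ] F [-0.2 -0.1 -0.6] open 0.0518 q6 [-0.57 -0.57]
tool cm: [-0.03  0.07  0.28]
```

View pics/s21c.png

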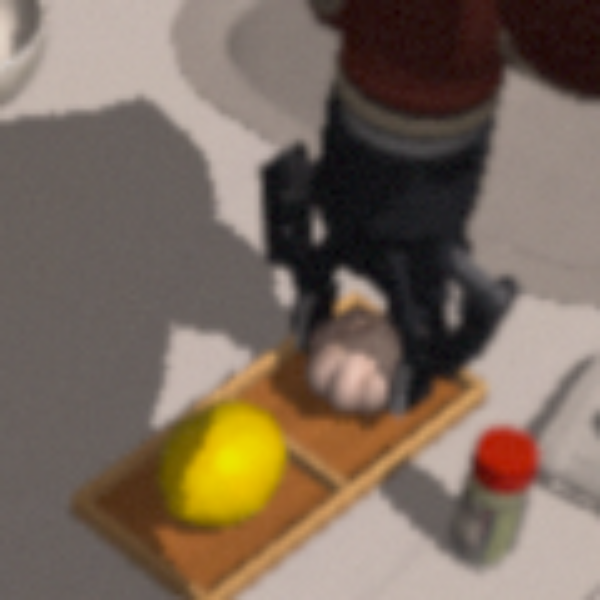

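```bash
python3 -m creep '[{"hand":0.5,"translation":[0,0,0.2],"delta_rot":[0,0,0]},{"hand":0.5,"translation":[0,0,0.2],"delta_rot":[0,0,0]},{"hand":0.5,"translation":[0,0,0],"delta_rot":[0,0,0]}]'
python3 -m creep '[{"hand":0.5,"translation":[0,0,0.2],"delta_rot":[0,0,0]},{"hand":0.5,"translation":[0,0,0],"delta_rot":[0,0,0]}]'
python3 s.py
```

```text
t: 29.08
tool_pos: [0.4812, -0.2223, -0.0009]
tool_rot: [-2.219, -2.223, 0.0]
contact_force: [0.4, 0.2, -1.3]
opening: 0.0517
t: 29.32
tool_pos: [0.4813, -0.2223, -0.0029]
tool_rot: [-2.219, -2.223, 0.0]
contact_force: [0.0, 0.5, -0.4]
opening: 0.0517
t 29.32 p [ 0.4813 -0.2223 -0.0029] psi 90.1 tilt [-0.  0. -1.] F [ 0.   0.5 -0.4] open 0.0517 q6 [-0.57 -0.57]
```

```bash
python3 -m creep '[{"hand":0.7,"translation":[0,0,0],"delta_rot":[0,0,0]},{"hand":0.8,"translation":[0,0,-0.2],"delta_rot":[0,0,0]},{"hand":1,"translation":[0,0,-0.3],"delta_rot":[0,0,0]},{"hand":1,"translation":[0,0,0],"delta_rot":[0,0,0]},{"hand":1,"translation":[0,0,-2],"delta_rot":[0,0,0]},{"hand":1,"translation":[0,0,-4],"delta_rot":[0,0,0]},{"hand":1,"translation":[0,0,-5],"delta_rot":[0,0,0]},{"hand":1,"translation":[0,0,-5],"delta_rot":[0,0,0]}]'
python3 s.py 0.617 -0.053 0.19
python3 - <<'E'
from h import *
im,d=grab('scene','s22');cv2.imwrite('pics/s22c.png',cv2.resize(im[100:300,200:450,::-1],None,fx=3,fy=3))
W=cloud('scene',d);m=(np.hypot(W[...,0]-.482,W[...,1]+.2225)<.05)&(W[...,2]>.018)&(W[...,2]<.075);P=W[m];print('gb',P.min(0).round(3),P.max(0).round(3))
m=(np.hypot(W[...,0]-.618,W[...,1]+.051)<.05)&(W[...,2]>.02)&(W[...,2]<.12);P=W[m];print('jar',P.min(0).round(3),P.max(0).round(3))
E
```

```text
t: 30.32
tool_pos: [0.4811, -0.2223, 0.1636]
tool_rot: [-2.219, -2.223, 0.0]
contact_force: [0.3, -0.1, -0.7]
opening: 0.0857
t 30.32 p [ 0.4811 -0.2223  0.1636] psi 90.1 tilt [-0.  0. -1.] F [ 0.3 -0.1 -0.7] open 0.0857 q6 [-0.57 -0.57]
tool cm: [16.91 13.61 -2.64]
gb [ 0.451 -0.245  0.018] [ 0.505 -0.191  0.061]
jar [ 0.594 -0.071  0.021] [ 0.64  -0.025  0.111]
```

View pics/s22c.png

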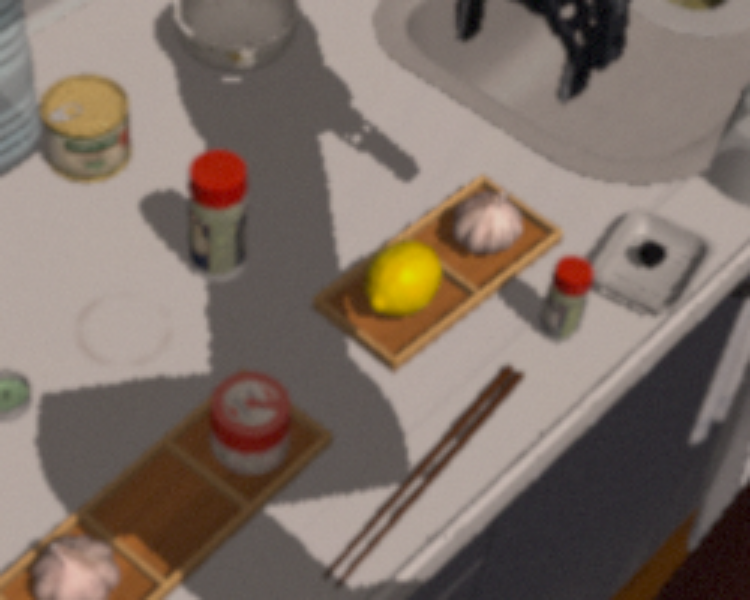

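```bash
python3 -m creep '[{"hand":1,"translation":[4.25,3.4,0],"delta_rot":[0,0,0]},{"hand":1,"translation":[4.25,3.4,0],"delta_rot":[0,0,0]},{"hand":1,"translation":[4.25,3.4,0],"delta_rot":[0,0,0]},{"hand":1,"translation":[4.25,3.4,0],"delta_rot":[0,0,0]},{"hand":1,"translation":[0,0,0],"delta_rot":[0,0,0]},{"hand":1,"translation":[0,0,0],"delta_rot":[0,0,0]}]'
python3 s.py 0.617 -0.052 0.05
python3 - <<'E'
from h import *
im,d=grab('scene','s23');cv2.imwrite('pics/s23c.png',cv2.resize(im[80:220,200:340,::-1],None,fx=4,fy=4))
E
```

```text
t: 31.12
tool_pos: [0.6168, -0.0522, 0.1618]
tool_rot: [-2.219, -2.224, 0.001]
contact_force: [-0.9, 0.7, 0.3]
opening: 0.0856
t 31.12 p [ 0.6168 -0.0522  0.1618] psi 90.1 tilt [-0.001 -0.    -1.   ] F [-0.9  0.7  0.3] open 0.0856 q6 [-0.2  -0.21]
tool cm: [ 0.02  0.03 11.18]
```

View pics/s23c.png

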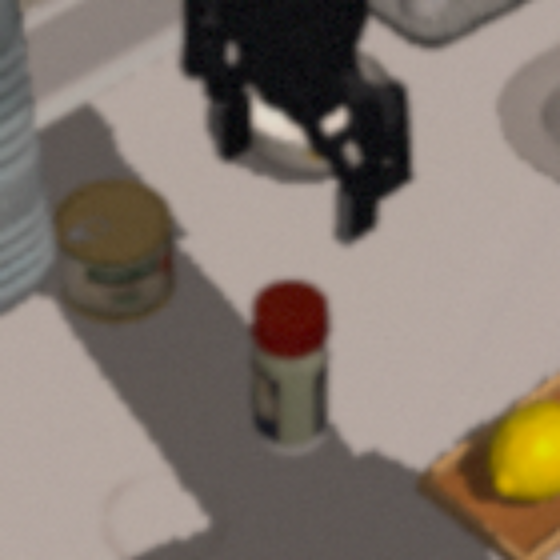

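```bash
python3 -m creep '[{"hand":1,"translation":[0,0,4],"delta_rot":[0,0,0]},{"hand":1,"translation":[0,0,4],"delta_rot":[0,0,0]},{"hand":1,"translation":[0,0,2],"delta_rot":[0,0,0]},{"hand":1,"translation":[0,0,1],"delta_rot":[0,0,0]},{"hand":0.7,"translation":[0,0,0],"delta_rot":[0,0,0]},{"hand":0.7,"translation":[0,0,0],"delta_rot":[0,0,0]},{"hand":0.7,"translation":[0,0,0],"delta_rot":[0,0,0]}]'
python3 s.py 0.617 -0.052 0.05
python3 - <<'E'
from h import *
im,d=grab('scene','s24');cv2.imwrite('pics/s24c.png',cv2.resize(im[80:220,200:340,::-1],None,fx=4,fy=4))
E
```

```text
t: 32.05
tool_pos: [0.6182, -0.0524, 0.0539]
tool_rot: [2.218, 2.222, 0.002]
contact_force: [-1.5, -0.6, 1.4]
opening: 0.0596
t 32.05 p [ 0.6182 -0.0524  0.0539] psi 90.1 tilt [ 0.003 -0.001 -1.   ] F [-1.5 -0.6  1.4] open 0.0596 q6 [-0.2  -0.21]
tool cm: [ 0.04 -0.12  0.39]
```

View pics/s24c.png

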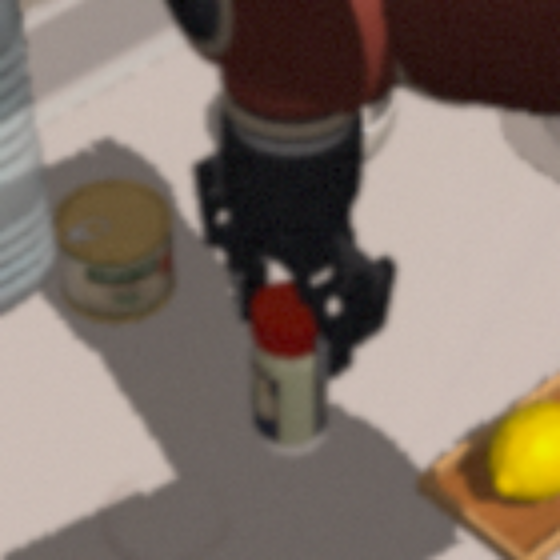

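```bash
python3 -m creep '[{"hand":0.3,"translation":[0,-0.1,0],"delta_rot":[0,0,0]},{"hand":0.3,"translation":[0,0,0],"delta_rot":[0,0,0]},{"hand":0.3,"translation":[0,0,0],"delta_rot":[0,0,0]},{"hand":0.3,"translation":[0,0,0],"delta_rot":[0,0,0]},{"hand":0.3,"translation":[0,0,0],"delta_rot":[0,0,0]}]' 35
python3 s.py 0.617 -0.052 0.05
python3 -m creep '[{"hand":0.3,"translation":[0,0,-2],"delta_rot":[0,0,0]},{"hand":0.3,"translation":[0,0,-4],"delta_rot":[0,0,0]},{"hand":0.3,"translation":[0,0,-4],"delta_rot":[0,0,0]},{"hand":0.3,"translation":[2,-4,0],"delta_rot":[0,0,0]},{"hand":0.3,"translation":[4,-4,0],"delta_rot":[0,0,0]},{"hand":0.3,"translation":[4,-4,0],"delta_rot":[0,0,0]},{"hand":0.3,"translation":[4,-2.6,0],"delta_rot":[0,0,0]},{"hand":0.3,"translation":[5,0,0],"delta_rot":[0,0,0]}]' >/dev/null
python3 -m creep '[{"hand":0.3,"translation":[0.2,0,0],"delta_rot":[0,0,0]},{"hand":0.3,"translation":[0,0,0],"delta_rot":[0,0,0]},{"hand":0.3,"translation":[0,0,0],"delta_rot":[0,0,0]}]'
python3 s.py 0.470 0.141 0.057
python3 - <<'E'
from h import *
im,d=grab('scene','s25');cv2.imwrite('pics/s25c.png',cv2.resize(im[100:320,150:370,::-1],None,fx=2.7,fy=2.7))
W=cloud('scene',d)
for lo,hi in((.1,.13),(.13,.16)):
    m=(np.hypot(W[...,0]-.47,W[...,1]-.143)<.045)&(W[...,2]>lo)&(W[...,2]<hi);P=W[m];print('jar',len(P),P.min(0).round(3),P.max(0).round(3))
E
```

```text
t: 32.72
tool_pos: [0.6169, -0.0523, 0.0531]
tool_rot: [2.219, 2.222, 0.001]
contact_force: [0.9, -0.1, 5.0]
opening: 0.0439
t 32.73 p [ 0.6169 -0.0523  0.0531] psi 90.1 tilt [ 0.002 -0.    -1.   ] F [ 0.9 -0.1  5. ] open 0.0439 q6 [-0.2  -0.21]
tool cm: [0.03 0.01 0.31]
t: 34.1
tool_pos: [0.4699, 0.1385, 0.1522]
tool_rot: [-2.221, -2.222, 0.001]
contact_force: [0.7, 0.2, -0.6]
opening: 0.0435
t 34.1 p [0.4699 0.1385 0.1522] psi 90.0 tilt [-0.001 -0.    -1.   ] F [ 0.7  0.2 -0.6] open 0.0435 q6 [0.13 0.13]
tool cm: [0.25 0.02 9.52]
jar 178 [0.447 0.129 0.1  ] [0.48  0.164 0.13 ]
jar 209 [0.446 0.13  0.13 ] [0.484 0.165 0.16 ]
```

View pics/s25c.png

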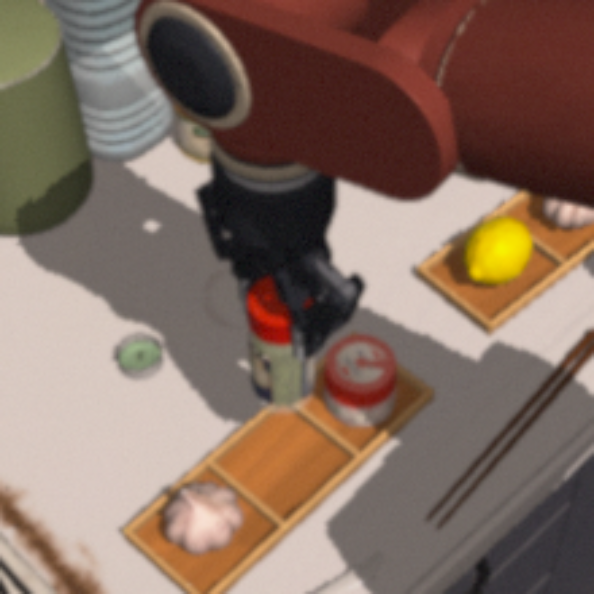

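```bash
python3 -m creep '[{"hand":0.3,"translation":[0.1,0,4],"delta_rot":[0,0,0]},{"hand":0.3,"translation":[0,0,2.5],"delta_rot":[0,0,0]},{"hand":0.3,"translation":[0,0,1.5],"delta_rot":[0,0,0]},{"hand":0.3,"translation":[0,0,0.7],"delta_rot":[0,0,0]},{"hand":0.3,"translation":[0,0,0.2],"delta_rot":[0,0,0]},{"hand":0.3,"translation":[0,0,0],"delta_rot":[0,0,0]}]'
python3 s.py 0.470 0.141 0.057
```

```text
t: 34.9
tool_pos: [0.4705, 0.1406, 0.0642]
tool_rot: [2.219, 2.223, 0.002]
contact_force: [0.2, -0.2, -0.5]
opening: 0.0441
t 34.9 p [0.4705 0.1406 0.0642] psi 90.1 tilt [ 0.001  0.    -1.   ] F [ 0.2 -0.2 -0.5] open 0.0441 q6 [0.14 0.14]
tool cm: [ 0.04 -0.05  0.72]
```

```bash
python3 -m creep '[{"hand":0.3,"translation":[0,0,0.3],"delta_rot":[0,0,0]},{"hand":0.3,"translation":[0,0,0.2],"delta_rot":[0,0,0]},{"hand":0.3,"translation":[0,0,0.15],"delta_rot":[0,0,0]},{"hand":0.3,"translation":[0,0,0],"delta_rot":[0,0,0]}]'
python3 s.py 0.470 0.141 0.057
python3 - <<'E'
from h import *
im,d=grab('scene','s26');cv2.imwrite('pics/s26c.png',cv2.resize(im[180:320,180:330,::-1],None,fx=4,fy=4))
E
```

```text
t: 35.4
tool_pos: [0.4699, 0.1406, 0.0571]
tool_rot: [-2.219, -2.223, -0.0]
contact_force: [-0.5, -0.5, 1.2]
opening: 0.0438
t 35.4 p [0.4699 0.1406 0.0571] psi 90.1 tilt [ 0.  0. -1.] F [-0.5 -0.5  1.2] open 0.0438 q6 [0.14 0.14]
tool cm: [0.04 0.01 0.01]
```

View pics/s26c.png

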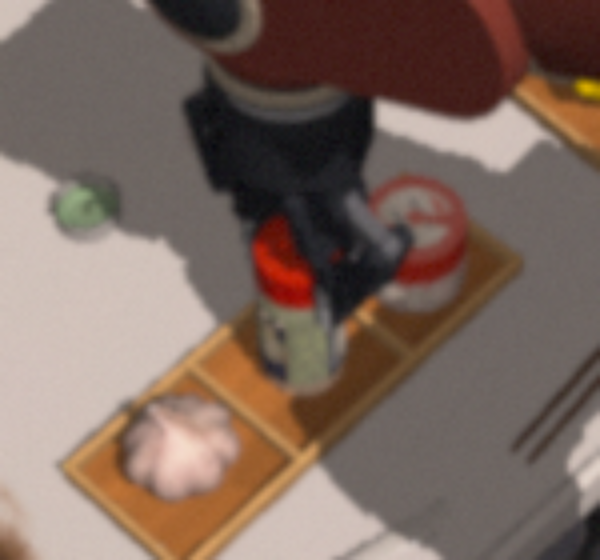

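Jar is seated in the middle compartment. Release, retreat up and away, then do a full check.

```bash
python3 -m creep '[{"hand":0.6,"translation":[0,0,0],"delta_rot":[0,0,0]},{"hand":1,"translation":[0,0,0],"delta_rot":[0,0,0]},{"hand":1,"translation":[0,0,0],"delta_rot":[0,0,0]},{"hand":1,"translation":[0,0,0],"delta_rot":[0,0,0]},{"hand":1,"translation":[0,0,-3],"delta_rot":[0,0,0]},{"hand":1,"translation":[0,0,-5],"delta_rot":[0,0,0]},{"hand":1,"translation":[0,0,-5],"delta_rot":[0,0,0]},{"hand":1,"translation":[0,0,-5],"delta_rot":[0,0,0]}]'
python3 -m creep '[{"hand":1,"translation":[-4.5,-2.5,0],"delta_rot":[0,0,0]},{"hand":1,"translation":[-4.5,-2.5,0],"delta_rot":[0,0,0]},{"hand":1,"translation":[-5,0,0],"delta_rot":[0,0,0]},{"hand":1,"translation":[-5,0,0],"delta_rot":[0,0,0]},{"hand":1,"translation":[-5,0,0],"delta_rot":[0,0,0]},{"hand":1,"translation":[-5,0,0],"delta_rot":[0,0,0]},{"hand":1,"translation":[-5,0,0],"delta_rot":[0,0,0]},{"hand":1,"translation":[-5,0,0],"delta_rot":[0,0,0]}]' >/dev/null
python3 -m creep '[{"hand":1,"translation":[-5,0,0],"delta_rot":[0,0,0]},{"hand":1,"translation":[-5,0,0],"delta_rot":[0,0,0]},{"hand":1,"translation":[-5,0,0],"delta_rot":[0,0,0]},{"hand":1,"translation":[0,0,0],"delta_rot":[0,0,0]},{"hand":1,"translation":[0,0,0],"delta_rot":[0,0,0]},{"hand":1,"translation":[0,0,0],"delta_rot":[0,0,0]}]'
python3 - <<'E'
from h import *
im,d=grab('scene','s27');t,dt=grab('top','t27')
cv2.imwrite('pics/t27c.png',cv2.resize(np.clip(t[140:280,150:400,::-1]*1.5,0,255).astype('uint8'),None,fx=3.2,fy=3.2,interpolation=cv2.INTER_CUBIC))
W=cloud('top',dt)
def fr(p,c,a):
    d=np.array(p[:2])-c; return np.array([np.cos(a)*d[0]+np.sin(a)*d[1],-np.sin(a)*d[0]+np.cos(a)*d[1]]).round(4)
L=(np.array([.4698,.1433]),.0395);S=(np.array([.4843,-.1726]),-.029)
for n,x,y,f,lo in[('jar',.47,.143,L,.1),('pot',.473,.0585,L,.048),('ga',.4665,.228,L,.022),('lemon',.4855,-.1226,S,.022),('gb',.483,-.2225,S,.022),('tea',.628,.163,None,.008)]:
    m=(np.hypot(W[...,0]-x,W[...,1]-y)<.05)&(W[...,2]>lo);P=W[m]
    c,r=cv2.minEnclosingCircle(P[:,:2].astype('float32'));print(n,np.round(c,4),round(r,4),'ztop',np.percentile(P[:,2],[50,99]).round(3),'in tray',fr(c,*f) if f else '')
E
```

```text
t: 36.45
tool_pos: [0.4696, 0.1405, 0.2384]
tool_rot: [2.219, 2.223, 0.0]
contact_force: [0.5, -0.5, -0.9]
opening: 0.0854
t: 38.2
tool_pos: [0.421, -0.3984, 0.2369]
tool_rot: [2.218, 2.225, 0.0]
contact_force: [-0.2, -0.3, 1.2]
opening: 0.0851
jar [0.4733 0.1414] 0.023 ztop [0.112 0.117] in tray [ 0.0034 -0.0021]
pot [0.4735 0.0573] 0.0282 ztop [0.055 0.059] in tray [ 0.0003 -0.086 ]
ga [0.4685 0.2284] 0.0294 ztop [0.042 0.061] in tray [0.002  0.0851]
lemon [ 0.489  -0.1245] 0.0368 ztop [0.052 0.061] in tray [0.0033 0.0482]
gb [ 0.4822 -0.2234] 0.0291 ztop [0.043 0.063] in tray [-0.0007 -0.0509]
tea [0.6214 0.1629] 0.0496 ztop [0.681 0.701] in tray
```

View pics/t27c.png

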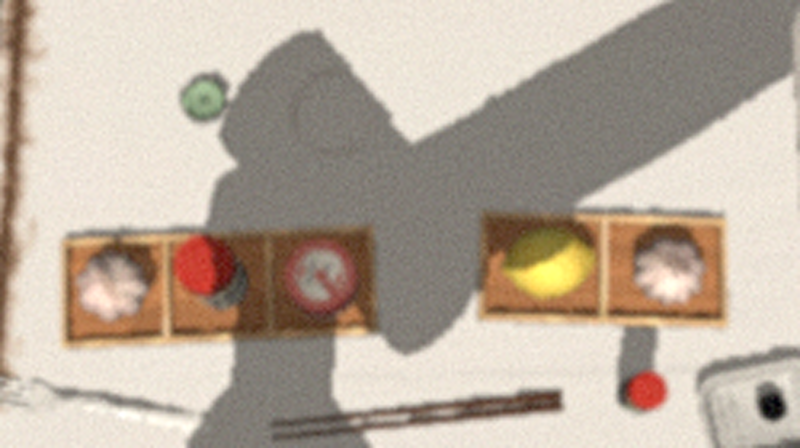

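View pics/s27.png

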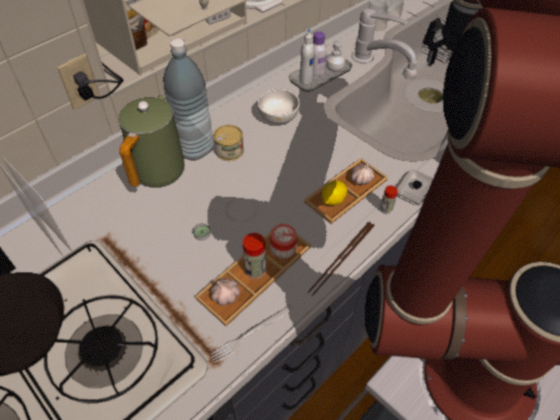

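```bash
python3 s.py; python3 -c "
from station import ctrl
print(ctrl.finish_job())"
```

```text
t 38.3 p [ 0.421  -0.3985  0.2371] psi 90.2 tilt [ 0. -0. -1.] F [-0.8  0.5  0.4] open 0.0855 q6 [-0.89 -0.89]
the job is handed in; nothing more can be done
None
```

Both kits are made up and the job is handed in at 38.3 s of the 115 s allowed. The hand-in reported no verdict.

**Final positions**, measured with the top camera's depth in each tray's own frame:

| Item | Tray | x (mm) | y (mm) |
|---|---|---|---|
| Spice jar | long, middle | +3 | -2 |
| Squat pot | long, outer | 0 | -86 |
| Garlic | long, outer | +2 | +85 |
| Lemon | short | +3 | +48 |
| Other garlic | short | -1 | -51 |

All five are inside their limits. The heights fit items standing on the compartment floor, and the jar, pot and garlic look upright in both final pictures. I judged uprightness by eye and did not measure it as an angle.

**Checks that failed or disagreed:**
- **Fingertips:** they stood about 20 mm higher than the TCP reading implied. I set every grasp depth from the pictures instead.
- **Regrips:** I regripped both garlic bulbs and the lemon slightly lower, because the first grip showed an upward force of 4 to 6 N.
- **Tea light:** its final depth check was contaminated by the arm in view. By eye it is at crop pixel (205,99), against (205,97) at the start, so it looks unmoved.

The small look-alike jar was not touched, and the arm was clear of everything when I handed in.

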